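# Clear down the fitting bench: try the pliers, brush up the offcuts

### The job

Clear down this bench after class. Work the handles of every pair of pliers: the ones whose joint moves freely are laid in the plywood tray with their handles squeezed shut, the ones that are seized are laid in the grey open-front bin for repair. Brush all the steel offcuts into the dustpan with the hand brush (they are sharp, so keep the fingers off them), put the brush back where it stood, on its bristles, and leave the file and the tin alone.

Things in the scene. Friction and masses are not known exactly. Their poses are not given: they have to be found in the camera images.
- p1_pivot (a point): Pliers 1: rivet centre, halfway up (7.5 mm). 135 mm long, 170 g, lying flat, head 13 mm thick, blue handles 15 mm; jaws reach 40 mm ahead of the rivet, handles 94 mm behind. The axes are one half's: z along the rivet, y to that half's own handle; shut, x is the tool's centre line, towards the jaws; open by q, the centre line is turned q/2 about z from x. May be absent.
- p1_joint (a joint): Opening q of pliers 1, rad: 0 = shut (stop); 0.29 to 0.36 at the start. Free, it moves from 0 to 0.42 under 1 to 2 N on the handles and stays where left; seized, it gives at most 0.03 however hard it is squeezed; they look alike. Handles: straight bars 11 mm wide, from 26 to 94 mm behind the rivet; 52 mm behind it 42 mm over both outsides when shut, plus 52 mm x q.
- p2_pivot (a point): Pliers 2: rivet centre, halfway up (7.5 mm). 135 mm long, 170 g, lying flat, head 13 mm thick, blue handles 15 mm; jaws reach 40 mm ahead of the rivet, handles 94 mm behind. The axes are one half's: z along the rivet, y to that half's own handle; shut, x is the tool's centre line, towards the jaws; open by q, the centre line is turned q/2 about z from x. May be absent.
- p2_joint (a joint): Opening q of pliers 2, rad: 0 = shut (stop); 0.29 to 0.36 at the start. Free, it moves from 0 to 0.42 under 1 to 2 N on the handles and stays where left; seized, it gives at most 0.03 however hard it is squeezed; they look alike. Handles: straight bars 11 mm wide, from 26 to 94 mm behind the rivet; 52 mm behind it 42 mm over both outsides when shut, plus 52 mm x q.
- p3_pivot (a point): Pliers 3: rivet centre, halfway up (7.5 mm). 135 mm long, 170 g, lying flat, head 13 mm thick, blue handles 15 mm; jaws reach 40 mm ahead of the rivet, handles 94 mm behind. The axes are one half's: z along the rivet, y to that half's own handle; shut, x is the tool's centre line, towards the jaws; open by q, the centre line is turned q/2 about z from x. May be absent.
- p3_joint (a joint): Opening q of pliers 3, rad: 0 = shut (stop); 0.29 to 0.36 at the start. Free, it moves from 0 to 0.42 under 1 to 2 N on the handles and stays where left; seized, it gives at most 0.03 however hard it is squeezed; they look alike. Handles: straight bars 11 mm wide, from 26 to 94 mm behind the rivet; 52 mm behind it 42 mm over both outsides when shut, plus 52 mm x q.
- p4_pivot (a point): Pliers 4: rivet centre, halfway up (7.5 mm). 135 mm long, 170 g, lying flat, head 13 mm thick, blue handles 15 mm; jaws reach 40 mm ahead of the rivet, handles 94 mm behind. The axes are one half's: z along the rivet, y to that half's own handle; shut, x is the tool's centre line, towards the jaws; open by q, the centre line is turned q/2 about z from x. May be absent.
- p4_joint (a joint): Opening q of pliers 4, rad: 0 = shut (stop); 0.29 to 0.36 at the start. Free, it moves from 0 to 0.42 under 1 to 2 N on the handles and stays where left; seized, it gives at most 0.03 however hard it is squeezed; they look alike. Handles: straight bars 11 mm wide, from 26 to 94 mm behind the rivet; 52 mm behind it 42 mm over both outsides when shut, plus 52 mm x q.
- p5_pivot (a point): Pliers 5: rivet centre, halfway up (7.5 mm). 135 mm long, 170 g, lying flat, head 13 mm thick, blue handles 15 mm; jaws reach 40 mm ahead of the rivet, handles 94 mm behind. The axes are one half's: z along the rivet, y to that half's own handle; shut, x is the tool's centre line, towards the jaws; open by q, the centre line is turned q/2 about z from x. May be absent.
- p5_joint (a joint): Opening q of pliers 5, rad: 0 = shut (stop); 0.29 to 0.36 at the start. Free, it moves from 0 to 0.42 under 1 to 2 N on the handles and stays where left; seized, it gives at most 0.03 however hard it is squeezed; they look alike. Handles: straight bars 11 mm wide, from 26 to 94 mm behind the rivet; 52 mm behind it 42 mm over both outsides when shut, plus 52 mm x q.
- p6_pivot (a point): Pliers 6: rivet centre, halfway up (7.5 mm). 135 mm long, 170 g, lying flat, head 13 mm thick, blue handles 15 mm; jaws reach 40 mm ahead of the rivet, handles 94 mm behind. The axes are one half's: z along the rivet, y to that half's own handle; shut, x is the tool's centre line, towards the jaws; open by q, the centre line is turned q/2 about z from x. May be absent.
- p6_joint (a joint): Opening q of pliers 6, rad: 0 = shut (stop); 0.29 to 0.36 at the start. Free, it moves from 0 to 0.42 under 1 to 2 N on the handles and stays where left; seized, it gives at most 0.03 however hard it is squeezed; they look alike. Handles: straight bars 11 mm wide, from 26 to 94 mm behind the rivet; 52 mm behind it 42 mm over both outsides when shut, plus 52 mm x q.
- tray_in (a point): Centre of the inner floor (8 mm above the bench) of the plywood stock tray: inside 150 mm (its x) by 200 mm (its y), walls 8 mm, rim 36 mm above the bench all round. Fixed. It and the bin may have changed places.
- bin_in (a point): Centre of the inner floor (6 mm above the bench) of the grey plastic repair bin with a cut-down front on its -x side: inside 150 mm (its x) by 200 mm (its y), walls 6 mm, rim 48 mm above the bench, front 32 mm. Fixed.
- pan_in (a point): Point on the floor (3 mm above the bench) of the steel dustpan. x across it, y out of its mouth. Inside 214 mm wide; flat floor from y = -99 to +45 mm, then a ramp down to the bench at y = +75 mm. Side walls 32 mm high (20 mm from y = 0 to +55 mm, where they end), back wall 50 mm, handle behind. Fixed. The offcuts start on the bench before its mouth.
- brush_block (a point): Centre of the hand brush's wooden block, 43 mm above the bristle tips. Block 130 mm along x, 40 mm wide, 18 mm high (top 52 mm above the tips); stiff bristles below, 122 x 34 mm, 34 mm tall; handle 20 mm wide, running 92 mm out from the block's -x end at block height. z up; it starts standing on its bristles. 200 g.
- c1_mid (a point): Steel offcut: square bar stub 28 x 16 x 16 mm (16 high), 56 g; this point is its centre halfway up. May be absent.
- c2_mid (a point): Steel offcut: square bar stub 22 x 20 x 20 mm (20 high), 69 g; this point is its centre halfway up. May be absent.
- c3_mid (a point): Steel offcut: flat bar stub 36 x 25 x 13 mm (13 high), 85 g; this point is its centre halfway up. May be absent.
- c4_mid (a point): Steel offcut: piece of angle 26 x 26 mm, 5 mm thick, standing 24 mm high, 45 g; this point is its centre halfway up. May be absent.
- c5_mid (a point): Steel offcut: hexagon bar stub, 22 mm across corners, 22 mm high, 62 g; this point is its centre halfway up. May be absent.
- c6_mid (a point): Steel offcut: flat bar stub 30 x 20 x 15 mm (15 high), 70 g; this point is its centre halfway up. May be absent.
- file: Bystander: file with a blue handle, 270 mm long, lying at the back of the bench; origin at the heel of the blade, underneath.
- tin: Bystander: round tin, 64 mm wide, 60 mm high; origin under its centre.
There are look-alikes about, which are no part of the job. What is shaped like the part that bears p6_pivot but green or purple is not meant.

How it is judged:
At the end, for the whole second after the job is handed in: Free pliers lie in the tray (rivet under 40 mm above its floor, lying within 0.45 rad of flat), shut to under 0.1 rad; seized ones likewise in the bin; every offcut's centre is past the ramp in the dustpan; the brush stands (within 0.15 rad) within 70 mm of its start; all at rest (x of p1_pivot in the frame of tray_in between -0.08 and 0.08 m and y of p1_pivot in the frame of tray_in between -0.105 and 0.105 m and z of p1_pivot in the frame of tray_in between -0.005 and 0.04 m and (angle between p1_pivot's own z axis and vertical below 0.45 rad or angle between p1_pivot's own z axis and vertical above 2.69 rad) and value of joint each of p1_joint, p3_joint, p6_joint below 0.1 rad and linear speed of each of p1, p2, p3, p4, p5, p6, c1, c2, c3, c4, c5, c6, brush below 0.03 m/s and x of p2_pivot in the frame of bin_in between -0.08 and 0.08 m and y of p2_pivot in the frame of bin_in between -0.105 and 0.105 m and z of p2_pivot in the frame of bin_in between -0.005 and 0.04 m and (angle between p2_pivot's own z axis and vertical below 0.45 rad or angle between p2_pivot's own z axis and vertical above 2.69 rad) and x of p3_pivot in the frame of tray_in between -0.08 and 0.08 m and y of p3_pivot in the frame of tray_in between -0.105 and 0.105 m and z of p3_pivot in the frame of tray_in between -0.005 and 0.04 m and (angle between p3_pivot's own z axis and vertical below 0.45 rad or angle between p3_pivot's own z axis and vertical above 2.69 rad) and x of p4_pivot in the frame of bin_in between -0.08 and 0.08 m and y of p4_pivot in the frame of bin_in between -0.105 and 0.105 m and z of p4_pivot in the frame of bin_in between -0.005 and 0.04 m and (angle between p4_pivot's own z axis and vertical below 0.45 rad or angle between p4_pivot's own z axis and vertical above 2.69 rad) and x of p5_pivot in the frame of bin_in between -0.08 and 0.08 m and y of p5_pivot in the frame of bin_in between -0.105 and 0.105 m and z of p5_pivot in the frame of bin_in between -0.005 and 0.04 m and (angle between p5_pivot's own z axis and vertical below 0.45 rad or angle between p5_pivot's own z axis and vertical above 2.69 rad) and x of p6_pivot in the frame of tray_in between -0.08 and 0.08 m and y of p6_pivot in the frame of tray_in between -0.105 and 0.105 m and z of p6_pivot in the frame of tray_in between -0.005 and 0.04 m and (angle between p6_pivot's own z axis and vertical below 0.45 rad or angle between p6_pivot's own z axis and vertical above 2.69 rad) and x of c1_mid in the frame of pan_in between -0.11 and 0.11 m and y of c1_mid in the frame of pan_in between -0.105 and 0.05 m and z of c1_mid in the frame of pan_in between -0.005 and 0.05 m and x of c2_mid in the frame of pan_in between -0.11 and 0.11 m and y of c2_mid in the frame of pan_in between -0.105 and 0.05 m and z of c2_mid in the frame of pan_in between -0.005 and 0.05 m and x of c3_mid in the frame of pan_in between -0.11 and 0.11 m and y of c3_mid in the frame of pan_in between -0.105 and 0.05 m and z of c3_mid in the frame of pan_in between -0.005 and 0.05 m and x of c4_mid in the frame of pan_in between -0.11 and 0.11 m and y of c4_mid in the frame of pan_in between -0.105 and 0.05 m and z of c4_mid in the frame of pan_in between -0.005 and 0.05 m and x of c5_mid in the frame of pan_in between -0.11 and 0.11 m and y of c5_mid in the frame of pan_in between -0.105 and 0.05 m and z of c5_mid in the frame of pan_in between -0.005 and 0.05 m and x of c6_mid in the frame of pan_in between -0.11 and 0.11 m and y of c6_mid in the frame of pan_in between -0.105 and 0.05 m and z of c6_mid in the frame of pan_in between -0.005 and 0.05 m and distance of brush_block from where it was at the start of the episode below 0.07 m and angle between brush_block's own z axis and vertical below 0.15 rad); the robot touches nothing.
It fails at once if the fingers touch a sharp offcut (contact force between the fingers and c1 above 0.5 N or contact force between the fingers and c2 above 0.5 N or contact force between the fingers and c3 above 0.5 N or contact force between the fingers and c4 above 0.5 N or contact force between the fingers and c5 above 0.5 N or contact force between the fingers and c6 above 0.5 N).
It fails at once if a bystander (file, tin) is moved more than 30 mm (distance of any of file, tin from where it was at the start of the episode above 0.03 m).
Of p1, p2, p3, p4, p5, p6 only 4 to 6 are there at a start; the rules pass over those that are not, and their reading is None.
Of c1, c2, c3, c4, c5, c6 only 4 to 6 are there at a start; the rules pass over those that are not, and their reading is None.
At some moment in a run one of p1, p2, p3, p4, p5, p6, c1, c2, c3, c4 may be knocked a few centimetres aside while the robot is not near it.
Once in a run the grip may slacken for a moment while it holds something.
It also fails if it takes over 208 s, if anything falls off the work surface, if the arm or the gripper's body presses on something with over 40 N, if the wrist force passes 120 N, or if a joint passes its speed limit or range.

### The arm

A 6-joint arm with a two-finger parallel gripper is mounted at the origin on the work surface. World frame = base frame: x ahead of the robot, y to its left, z up, the work surface at z = 0. Lengths are in m, angles in rad, forces in N, time in s.
With the tool pointing down it reaches from about 0.275 to 0.85 m from the base axis. Payload 19 kg.
Tool frame: the origin (TCP) lies at the very end of the fingers, on their centre line; the grasp point (between the pads) lies 19 mm behind it; z points along the fingers, y is the direction in which the jaws open and shut (so a half turn about z gives the same grasp; the last joint's range is limited). The gripper opens to 85 mm and grips with 20 to 120 N. Pads are 22 mm wide; open, the fingers measure 114 mm over their backs; the gripper's body (76 mm by 85 mm) begins 54 mm behind the grasp point. The pads swing forward as they close: fully open they stand 13 mm farther back than shut.
Start: joints at [-1.345, 0.15, 1.437, -0, 1.554, -0.134], TCP at [0.202, -0.538, 0.231] pointing down, gripper open.
Joint ranges: [-2.8, 2.8], [-0.68, 2.1], [0.12, 2.68], [-1.39, 4.53], [0.16, 2.79], [-2.81, 2.81]. Speed limits (rad/s): [1.89, 1.89, 2.22, 3.01, 3.01, 3.01].

### API

Orientations are given as a rotation vector (axis times angle).
In Python, from station import sensors, vision, workorder, nets gives the robot as it stands.
- The arm moves only by the shell command python3 -m handwheel 'ROWS' [OPENING]. ROWS is JSON, a list of rows, each a list of 2 entries, a list of its own where there are three numbers: the shift along the tool's x, y, z as a fraction of full scale, then the turn about the tool's z as a fraction of full scale. A call has 1 to 10 rows; each row is the pose to reach, as a shift and turn from the pose commanded when the call began, along the tool's axes at that moment, turning the shorter way round; what a row does not reach only later rows make up. Full scale, the value 1, is 400 mm for a shift and 360 degrees for a turn. A row lasts 1/12 s, in which the tool goes at most 41.7 mm and 7.16 degrees, less where a joint would pass 70% of its speed; a pose out of reach is approached as far as the arm can. A call with a number of a shift or a turn outside -1 to 1 is refused whole. A call with a gripper value outside its range is refused whole. OPENING is the opening, from 0 (shut) to 1 (fully open), set as the call begins (- or left out, the last holds). The fingers move at their own pace and stop on an object; the grip force is fixed at half the most. Time passes only in rows, so rows that repeat a pose let the fingers close. It gives the time, the measured TCP pose, the force and the opening at its end, in the units of the state.
- sensors.sense(): the state, without advancing time (a new reading comes with each control period).
- vision.grab_frame(name): name is "side" or "top" or "wrist"; returns a dict with "image" (480x640x3 uint8, red, green, blue), "fx", "fy", "cx", "cy" (pixels), "k1" (the pictures are not rectified: a ray, as slopes to the right and down, at radius r is drawn at 1 + k1 r^2 times it, then the intrinsics apply), "pose" (4x4, takes a point from camera to world coordinates); the wrist camera has in their place "hand_eye" (4x4, takes a point from camera to tool coordinates, whose origin is the TCP and whose axes are the flange's). Camera axes: x right, y down, z forward; pixel columns grow to the right and rows downward; lengths in m; the calibration is good to about 2 mm. A picture is of the moment at which its call begins: read the wrist's pose just before it. There is no depth.
- workorder.sign_off(): hands the job in, once; it reports no verdict.
Trained networks look in a picture, given as the dict that the camera call returned (one of the last four; its "shot" number tells which), for a name from the list of things; names that differ only in an ending like _2 or _b are one class to them, and where a whole thing is asked for, a point or a joint stands for the part that bears it (a point fixed in the world has none). Each returns a list of dicts, best first, with "p" (0 to 1); they miss things now and then, are a little off and sometimes report something else, mostly with a low value. They report only what shows in the picture. A call takes as long as a camera call. They do not tell look-alikes from the thing itself.
- nets.trace(picture, name): "mask" (480x640 bool, what is visible of it) and "bbox" ([left, top, right, bottom] in pixels, round what is visible of it).
The state is a dict: "t": time; "joint_pos": joint angles; "dq": joint speeds; "effort": joint torques, N m; "position": TCP position; "ee_rot": TCP orientation; "wrist_force": force on the tool from outside, world axes, zero at the start; "moment": the same for the moment, N m; "opening": finger opening in m.
Only numpy, scipy, OpenCV 4.12 (cv2) and the standard library are available. Lean on these libraries where they do the work, as an engineer would, in place of code of your own. Each camera call takes 0.05 s, during which the arm holds its last target.

## Working session

There is one attempt and no reset: what is moved stays moved. The work goes in short steps, Python scripts to look and compute and a shell command to move; the robot and the scene stay as the last step left them, time stands still between calls to the robot, and variables do not carry over. Pictures are saved under pics/ and viewed, and the job is handed in when it is done.

I'll start by looking at the state and the camera pictures.

```bash
ls -la; mkdir -p pics
python3 - <<'E'
from station import sensors, vision
import cv2, numpy as np
print(sensors.sense())
for n in ["side","top","wrist"]:
    f=vision.grab_frame(n); cv2.imwrite(f"pics/{n}0.png",f["image"][:,:,::-1])
    print(n,{k:(v.tolist() if hasattr(v,'tolist') else v) for k,v in f.items() if k!="image"})
E
```

```text
total 12
drwxr-xr-x  3 agent agent 4096 Dec  7 03:02 .
drwxr-xr-x 23 root  root  4096 Dec  7 03:02 ..
drwxr-xr-x  2 agent agent 4096 Dec  7 03:02 pics
{'t': 0.0, 'joint_pos': array([-1.34497504e+00,  1.50975006e-01,  1.43800152e+00,  2.38054206e-05,
        1.55377263e+00, -1.33986125e-01]), 'dq': array([ 0.00201624,  0.00174817,  0.00043879, -0.00073792, -0.00134795,
       -0.00137235]), 'effort': array([-3.73675153e-03, -7.13055325e+01, -5.70871031e+01, -1.69073573e-04,
        8.69829470e-03, -9.06235709e-05]), 'position': array([ 0.20239889, -0.53795766,  0.2306964 ]), 'ee_rot': array([-3.08975267e+00, -5.61932790e-01,  4.60206013e-05]), 'wrist_force': array([-0.50599792,  0.04833475, -0.6550485 ]), 'moment': array([ 0.06079684, -0.0037257 , -0.00354862]), 'opening': 0.08529359908783776}
side {'fx': 576.0705201146322, 'fy': 576.0705201146322, 'cx': 318.35856677023395, 'cy': 238.75001467072556, 'k1': -0.037742465356466845, 'pose': [[0.8989954117243025, -0.2728502715941681, 0.3425784275018502, 0.0037794970577852364], [-0.43780534920292824, -0.5392298789633555, 0.7194147717711021, 
[... 334 characters left out ...]
42163346686142, 0.3713720569438585], [-0.9997438368825917, -0.021118543783738973, 0.008140498985206197, -0.05434646010805148], [-0.00654879194061158, -0.07437368741356362, -0.9972089389614537, 1.5974674587934103], [0.0, 0.0, 0.0, 1.0]], 'shot': 2}
wrist {'fx': 428.25080097022993, 'fy': 428.25080097022993, 'cx': 316.6628160400356, 'cy': 244.59539344086582, 'k1': 0.020974327969128834, 'hand_eye': [[0.0009067300170226901, -0.9446455237575535, -0.3280914693884797, 0.0842417412305885], [0.9999995870122882, 0.0008768060772967665, 0.00023913668520120785, 0.0006153699378832478], [6.177319502753353e-05, -0.32809155072314555, 0.9446459286569507, -0.14194534013171217], [0.0, 0.0, 0.0, 1.0]], 'shot': 3}
```

View pics/top0.png

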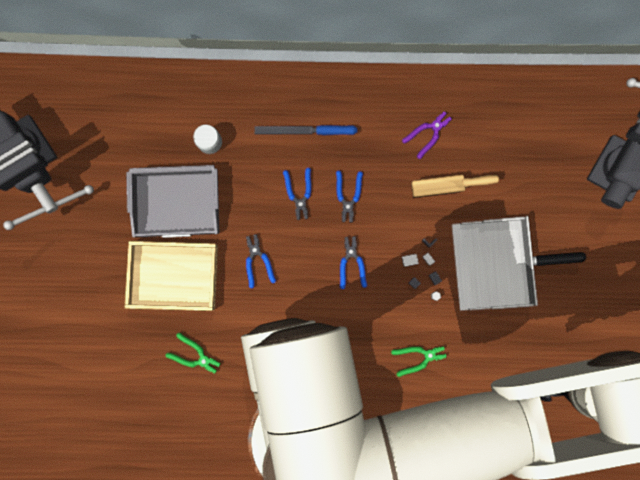

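View pics/side0.png

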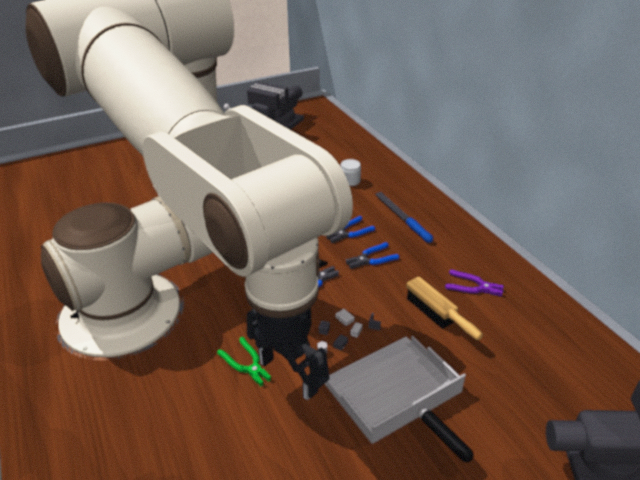

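View pics/wrist0.png

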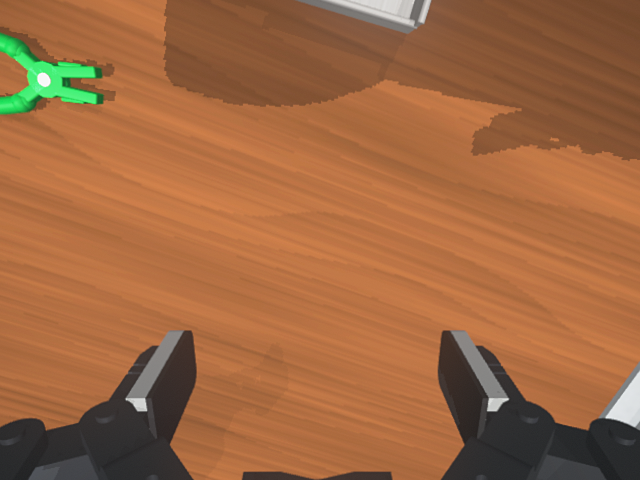

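The top view shows the tray at (172,276) and the bin at (174,201). There are four blue pliers at (300,190), (349,192), (258,260) and (352,262), with six offcuts around (405-440, 240-298). The brush is at (440,186), the pan at (495,263), the tin at (208,138) and the file at (305,130). The green pliers (195,355) and (420,357) and the purple ones (432,130) are look-alikes. The arm hides the area around (300,400), so I'll check that later. First I'll measure with the nets.

```bash
cat > h.py <<'E'
import numpy as np, cv2, json
from scipy.spatial.transform import Rotation as R
from station import sensors, vision, nets
def campose(f,st=None):
    if "pose" in f: return np.array(f["pose"])
    T=np.eye(4); T[:3,:3]=R.from_rotvec(st["ee_rot"]).as_matrix(); T[:3,3]=st["position"]
    return T@np.array(f["hand_eye"])
def rays(f,uv):
    uv=np.atleast_2d(np.float64(uv)); K=np.array([[f["fx"],0,f["cx"]],[0,f["fy"],f["cy"]],[0,0,1]])
    return cv2.undistortPoints(uv[:,None],K,np.array([f["k1"],0,0,0,0.]))[:,0]
def p2w(f,uv,z,st=None):
    T=campose(f,st); n=rays(f,uv); d=np.c_[n,np.ones(len(n))]@T[:3,:3].T
    return (T[:3,3]+d*((z-T[2,3])/d[:,2])[:,None])[:,:2]
def w2p(f,P,st=None):
    T=campose(f,st); K=np.array([[f["fx"],0,f["cx"]],[0,f["fy"],f["cy"]],[0,0,1]])
    Ti=np.linalg.inv(T); q,_=cv2.projectPoints(np.atleast_2d(np.float64(P)),cv2.Rodrigues(Ti[:3,:3])[0],Ti[:3,3],K,np.array([f["k1"],0,0,0,0.]))
    return q[:,0]
def grab(n,name=None):
    st=sensors.sense(); f=vision.grab_frame(n)
    if name: cv2.imwrite(f"pics/{name}.png",f["image"][:,:,::-1])
    return f,st
def yaz(st):
    m=R.from_rotvec(st["ee_rot"]).as_matrix(); return np.arctan2(m[1,1],m[0,1])
def wrap(a): return (a+np.pi)%(2*np.pi)-np.pi
def blue(im):
    hsv=cv2.cvtColor(im,cv2.COLOR_RGB2HSV); return cv2.inRange(hsv,(105,110,50),(122,255,255))
def handles(f,st=None,amin=40):
    """blue blobs -> list (world centroid at z=11, area, pixel)"""
    n,l,s,c=cv2.connectedComponentsWithStats(blue(f["image"]))
    return [(p2w(f,c[i],0.011,st)[0],int(s[i,4]),c[i].round(1)) for i in range(1,n) if s[i,4]>=amin]
def go(*wps):
    """wps: (x,y,z,y_az or None) -> fractions from the present pose; y_az taken mod pi, nearest with j6 in range"""
    st=sensors.sense(); m=R.from_rotvec(st["ee_rot"]).as_matrix(); a0=yaz(st); p0=st["position"]
    prev=p0; pa=0
    print("at",p0.round(4),"yaz %.3f"%a0,"j6 %.2f"%st["joint_pos"][5],"open %.4f t %.1f"%(st["opening"],st["t"]),"F",st["wrist_force"].round(1))
    for x,y,z,a in wps:
        d=m.T@(np.array([x,y,z])-p0)
        if a is None: t=pa
        else:
            j1=np.arctan2(y,x); best=[]
            for k in (-2,-1,0,1,2):
                b=wrap(a)+k*np.pi; j6=j1-b
                if abs(j6)<2.7: best.append((abs(wrap(b-a0)),b))
            b=min(best)[1]; t=-wrap(b-a0)   # tool z is down
        n=max(np.linalg.norm(np.array([x,y,z])-prev)/0.0417,np.degrees(abs(t-pa))/7.16)
        j6e=np.arctan2(y,x)-(a0-t)
        print("[[%.4f,%.4f,%.4f],%.4f]"%(*(d/0.4),t/2/np.pi),"rows>=%.1f"%n,"j6 end %.2f"%wrap(j6e))
        prev=np.array([x,y,z]); pa=t
E
python3 - <<'E'
from h import *
f,_=grab("top")
for h in handles(f): print(h)
for n in ["p1_pivot","c1_mid","c2_mid","c3_mid","c4_mid","c5_mid","c6_mid","brush_block","pan_in","tray_in","bin_in"]:
    try:
        for d in nets.trace(f,n)[:8]:
            ys,xs=np.nonzero(d["mask"]); print(n,round(d["p"],2),d["bbox"],p2w(f,[xs.mean(),ys.mean()],0.01)[0].round(3))
    except Exception as e: print(n,e)
np.save("pics/top.npy",f["image"])
im=cv2.resize(f["image"][230:310,380:480],None,fx=7,fy=7,interpolation=cv2.INTER_CUBIC); cv2.imwrite("pics/cuts.png",im[:,:,::-1])
E
```

```text
(array([ 0.78703471, -0.0574316 ]), 329, array([335.6, 129.7]))
(array([0.64812148, 0.0117564 ]), 156, array([307.6, 182.4]))
(array([0.64100532, 0.06154076]), 157, array([288.2, 184.8]))
(array([ 0.64139646, -0.06956131]), 156, array([339.1, 185.7]))
(array([ 0.64010988, -0.11752284]), 161, array([357.8, 186.5]))
(array([0.42677567, 0.10668576]), 161, array([268.3, 267.6]))
(array([0.41498354, 0.15404851]), 163, array([249.5, 271.9]))
(array([ 0.42251153, -0.13108002]), 163, array([361.6, 271.3]))
(array([ 0.41706144, -0.08272487]), 168, array([342.5, 273. ]))
p1_pivot 0.89 [285.1, 168.8, 313.8, 219.4] [0.619 0.035]
p1_pivot 0.17 [253.5, 124.0, 356.8, 139.8] [0.785 0.023]
c2_mid 0.61 [335.6, 172.2, 354.4, 223.9] [ 0.616 -0.079]
c3_mid 0.71 [401.2, 253.2, 416.7, 265.8] [ 0.453 -0.252]
c3_mid 0.22 [412.9, 171.3, 495.1, 198.9] [ 0.649 -0.35 ]
c4_mid 0.46 [195.8, 124.2, 220.6, 156.6] [0.757 0.272]
c5_mid 0.62 [433.7, 294.2, 439.1, 297.5] [ 0.365 -0.32 ]
c6_mid 0.64 [433.0, 274.2, 446.5, 286.7] [ 0.407 -0.319]
brush_block 0.91 [412.6, 173.5, 496.6, 200.5] [ 0.649 -0.351]
brush_block 0.73 [246.0, 236.3, 278.4, 287.6] [0.443 0.137]
brush_block 0.35 [399.8, 252.2, 420.8, 262.5] [ 0.454 -0.253]
pan_in 0.96 [453.6, 215.9, 585.1, 309.8] [ 0.45  -0.479]
pan_in 0.3 [245.0, 233.7, 276.1, 288.1] [0.448 0.125]
tray_in 0.82 [126.3, 243.7, 217.7, 310.2] [0.402 0.352]
tray_in 0.48 [126.6, 163.2, 218.2, 240.4] [0.593 0.356]
bin_in 0.8 [126.5, 165.1, 216.4, 237.4] [0.592 0.356]
bin_in 0.37 [401.1, 254.4, 418.2, 264.5] [ 0.454 -0.253]
```

View pics/cuts.png

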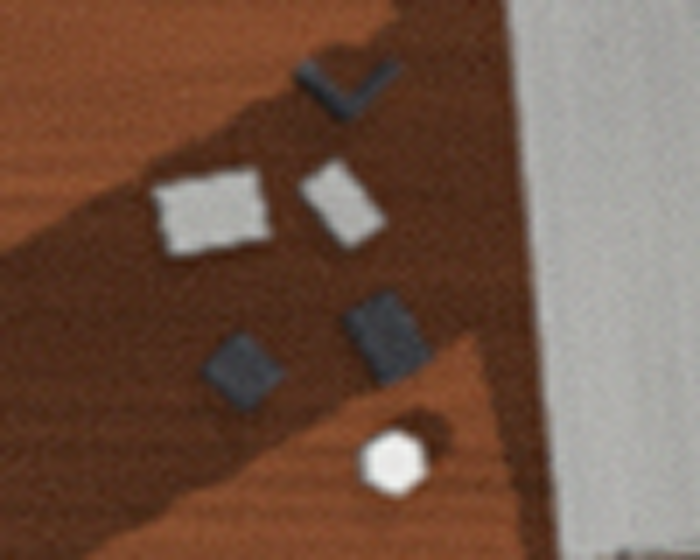

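Run:
```python
from h import *
# corners of tray (outer rim z=.036), bin (.048): from bbox/visual
im=np.load("pics/top.npy"); 
cv2.imwrite("pics/trays.png",cv2.resize(im[155:320,115:230],None,fx=4.8,fy=3.6,interpolation=cv2.INTER_CUBIC)[:,:,::-1])
cv2.imwrite("pics/pan.png",cv2.resize(im[165:325,400:600],None,fx=3.7,fy=3.7,interpolation=cv2.INTER_CUBIC)[:,:,::-1])
```

```text
(no output)
```

View pics/trays.png

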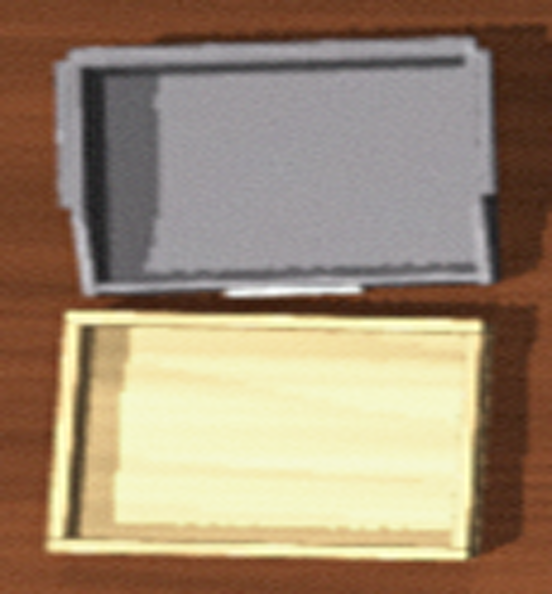

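View pics/pan.png

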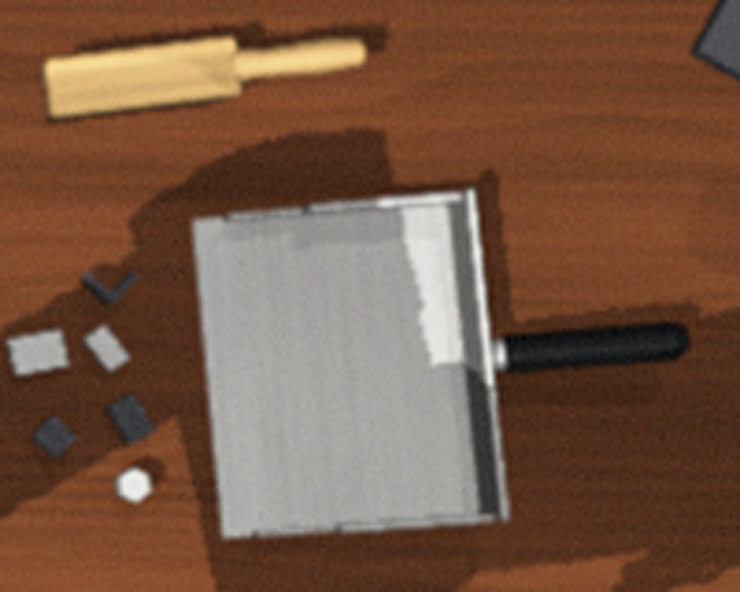

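The crop shows all six offcuts: angle, two light flats, two dark bars and the white hexagon. Next I'll work out the fixtures' poses.

Run:
```python
from h import *
f,_=grab("top")
def s(n,uv,z):
    P=np.vstack([p2w(f,u,zz) for u,zz in zip(uv,z)]); print(n,P.round(3).tolist(),"mean",P.mean(0).round(3)); return P
s("tray",[(128.75,241.7),(216.5,244.4),(213.5,310),(124.8,307.8)],[.036]*4)
s("bin",[(129.6,167.5),(216.7,166.1),(218.1,233.3),(133.3,236.9)],[.048,.048,.032,.032])
s("pan",[(452.7,223.9),(460,310.4),(527.6,216.4),(537.3,305.5)],[0,0,.05,.05])
s("brush",[(412.2,181.8),(463.5,175),(464.9,190.7),(414,196.9),(498.6,178.5)],[.052]*5)
off=lambda u,v:(380+u/7,230+v/7)
s("cuts",[off(348,90),off(212,212),off(343,203),off(388,338),off(243,372),off(393,463)],[.024,.013,.015,.016,.02,.022])
hs={}
H=[h[0] for h in handles(f) if h[2][0]<400 and h[2][1]>150]
for i in range(0,8,2):
    a,b=H[i],H[i+1]; d=b-a; print("pl",((a+b)/2).round(4),"sep %.4f"%np.hypot(*d),"az %.3f"%np.arctan2(d[1],d[0]))
```

```text
tray [[0.484, 0.455], [0.482, 0.236], [0.318, 0.237], [0.319, 0.456]] mean [0.4   0.346]
bin [[0.669, 0.456], [0.678, 0.24], [0.51, 0.233], [0.496, 0.445]] mean [0.588 0.344]
pan [[0.55, -0.363], [0.329, -0.383], [0.566, -0.537], [0.347, -0.56]] mean [ 0.448 -0.461]
brush [[0.648, -0.252], [0.667, -0.379], [0.628, -0.383], [0.61, -0.257], [0.66, -0.466]] mean [ 0.642 -0.347]
cuts [[0.498, -0.301], [0.453, -0.254], [0.457, -0.301], [0.409, -0.318], [0.395, -0.265], [0.364, -0.319]] mean [ 0.429 -0.293]
pl [0.6443 0.0366] sep 0.0503 az 1.727
pl [ 0.6411 -0.0936] sep 0.0481 az -1.600
pl [0.4211 0.1305] sep 0.0487 az 1.824
pl [ 0.4196 -0.107 ] sep 0.0487 az 1.679
```

The arm is hiding nothing near these targets, so I'll start with the pliers at (352,262), next to the offcuts. I'll stop above them first and check with the wrist camera.

Run:
```python
from h import *
go((0.4276,-0.106,0.16,1.679))
```

```text
at [ 0.2024 -0.5382  0.2312] yaz -1.211 j6 -0.13 open 0.0857 t 0.8 F [0.3 0.2 0. ]
[[0.9073,-0.8130,0.1782],0.0400] rows>=11.8 j6 end 1.22
```

```bash
python3 -m handwheel '[[[0.907,-0.813,0.178],0.04],[[0.907,-0.813,0.178],0.04],[[0.907,-0.813,0.178],0.04],[[0.907,-0.813,0.178],0.04],[[0.907,-0.813,0.178],0.04],[[0.907,-0.813,0.178],0.04],[[0.907,-0.813,0.178],0.04],[[0.907,-0.813,0.178],0.04],[[0.907,-0.813,0.178],0.04],[[0.907,-0.813,0.178],0.04]]' 1
python3 - <<'E'
from h import *
go((0.4276,-0.106,0.16,1.679))
E
```

```text
t: 1.63
position: [0.3929, -0.1715, 0.1712]
ee_rot: [3.137, 0.17, 0.001]
wrist_force: [1.3, -1.1, 0.4]
opening: 0.0851
at [ 0.3929 -0.1715  0.1712] yaz -1.463 j6 0.87 open 0.0851 t 1.6 F [ 1.3 -1.1  0.4]
[[0.1040,-0.1533,0.0281],-0.0000] rows>=1.8 j6 end 1.22
```

```bash
python3 -m handwheel '[[[0.08,-0.11,0.022],0],[[0.08,-0.11,0.022],0],[[0.08,-0.11,0.022],0],[[0.08,-0.11,0.022],0]]'
python3 - <<'E'
from h import *
f,st=grab("wrist","w1"); 
for h in handles(f,st,200): print(h)
go((0.4276,-0.106,0.002,1.679))
f,_=grab("top","t1")
E
```

```text
t: 1.97
position: [0.4196, -0.1256, 0.1624]
ee_rot: [-3.137, -0.174, 0.0]
wrist_force: [-0.6, -0.5, 0.0]
opening: 0.0855
(array([ 0.4225128 , -0.08563868]), 931, array([259.8, 211.3]))
(array([ 0.41967157, -0.13330971]), 1345, array([326.4, 222.4]))
(array([0.40284986, 0.08961749]), 376, array([  6.7, 211. ]))
at [ 0.4194 -0.1263  0.1625] yaz -1.462 j6 0.99 open 0.0854 t 2.0 F [-1.  -0.7  0.4]
[[0.0260,-0.0484,0.4012],0.0002] rows>=3.9 j6 end 1.22
```

View pics/w1.png

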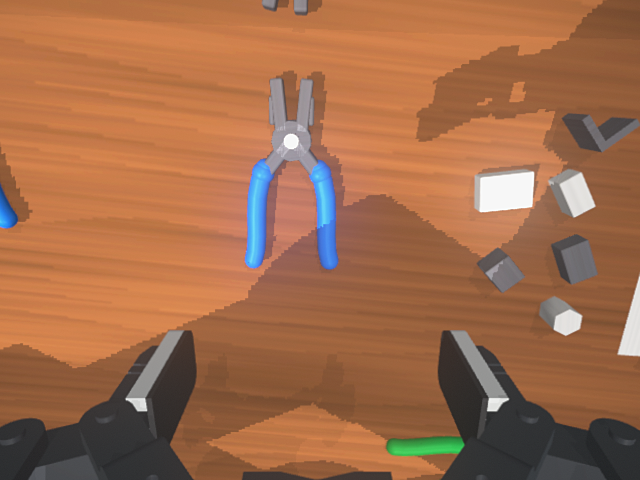

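View pics/t1.png

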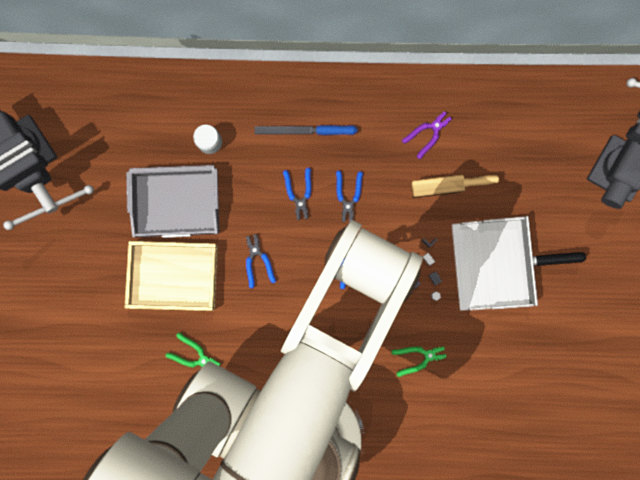

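The wrist view shows the pliers' handles at (260,211) and (326,222), agreeing with the top camera within 3 mm. I'll go down and squeeze.

```bash
python3 -m handwheel '[[[0.026,-0.049,0.06],0],[[0.026,-0.049,0.16],0],[[0.026,-0.049,0.26],0],[[0.026,-0.049,0.36],0],[[0.026,-0.049,0.401],0],[[0.026,-0.049,0.401],0]]' && python3 -m handwheel '[[[0,0,0],0],[[0,0,0],0],[[0,0,0],0],[[0,0,0],0],[[0,0,0],0],[[0,0,0],0]]' 0
python3 - <<'E'
from h import *
go((0.4276,-0.106,0.12,None))
f,st=grab("wrist","w2")
E
```

```text
t: 2.57
position: [0.4253, -0.1058, -0.0013]
ee_rot: [-3.134, -0.167, 0.008]
wrist_force: [-1.0, 0.5, -0.3]
opening: 0.0855
t: 3.07
position: [0.4287, -0.1063, 0.0043]
ee_rot: [3.135, 0.17, 0.004]
wrist_force: [-7.5, 0.2, 22.7]
opening: 0.041
at [ 0.4287 -0.1063  0.0043] yaz -1.462 j6 1.05 open 0.0410 t 3.1 F [-7.5  0.2 22.7]
[[-0.0020,-0.0005,-0.2893],0.0000] rows>=2.8 j6 end 1.22
```

View pics/w2.png

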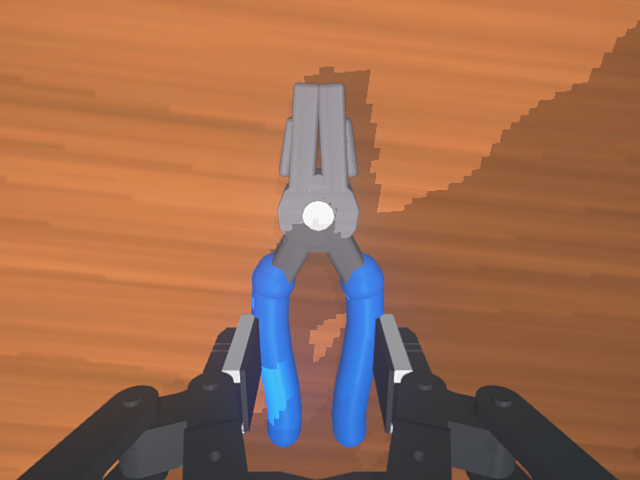

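It closed to 41 mm, so this pair is free and goes in the tray. I'll use a slot on the tray's left (+y) side.

Run:
```python
from h import *
f,st=grab("wrist"); r=p2w(f,(318,216),0.014,st)[0]; print("rivet",r, np.hypot(*(r-st["position"][:2])))
go((0.4287,-0.106,0.1,None),(0.373,0.400,0.10,-1.571),(0.373,0.400,0.015,-1.571))
```

```text
rivet [ 0.47668703 -0.1022095 ] 0.04810370512218511
at [ 0.4287 -0.1063  0.0043] yaz -1.462 j6 1.05 open 0.0408 t 3.2 F [-7.4 -0.4 23.4]
[[0.0006,-0.0003,-0.2393],0.0000] rows>=2.3 j6 end 1.22
[[-0.0007,-1.2729,-0.2420],0.0173] rows>=12.2 j6 end 2.39
[[-0.0012,-1.2734,-0.0295],0.0173] rows>=2.0 j6 end 2.39
```

```bash
python3 -m handwheel '[[[0,0,-0.1],0],[[0,0,-0.2],0],[[0,-0.08,-0.24],0.005],[[0,-0.18,-0.24],0.01],[[0,-0.28,-0.24],0.017],[[0,-0.38,-0.24],0.017],[[0,-0.48,-0.24],0.017],[[0,-0.58,-0.24],0.017],[[0,-0.68,-0.24],0.017],[[0,-0.78,-0.24],0.017]]'
python3 - <<'E'
from h import *
go((0.379,0.400,0.10,-1.571),(0.379,0.400,0.015,-1.571))
E
```

```text
t: 4.0
position: [0.3934, 0.2067, 0.0993]
ee_rot: [-3.141, -0.003, -0.003]
wrist_force: [1.3, 0.2, -1.7]
opening: 0.0403
at [0.3934 0.2067 0.0993] yaz -1.569 j6 1.88 open 0.0403 t 4.0 F [ 1.3  0.2 -1.7]
[[-0.0353,-0.4834,-0.0014],0.0003] rows>=4.6 j6 end 2.38
[[-0.0357,-0.4832,0.2111],0.0003] rows>=2.0 j6 end 2.38
```

```bash
python3 -m handwheel '[[[-0.01,-0.1,0],0],[[-0.02,-0.2,0],0],[[-0.03,-0.3,0],0],[[-0.035,-0.4,0],0],[[-0.035,-0.475,0],0],[[-0.035,-0.475,0],0]]'
python3 - <<'E'
from h import *
f,st=grab("wrist","w3")
go((0.379,0.400,0.016,-1.571))
f,st=grab("top","t2")
E
```

```text
t: 4.5
position: [0.3791, 0.3992, 0.0989]
ee_rot: [-3.139, -0.008, -0.002]
wrist_force: [0.4, 0.4, -2.0]
opening: 0.0408
at [0.3792 0.3969 0.0987] yaz -1.566 j6 2.23 open 0.0404 t 4.5 F [ 0.9  0.4 -0.8]
[[-0.0005,-0.0075,0.2068],0.0008] rows>=2.0 j6 end 2.38
```

View pics/w3.png

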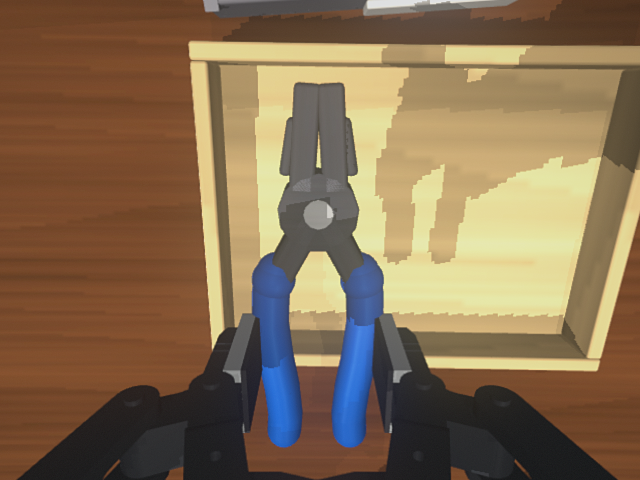

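View pics/t2.png

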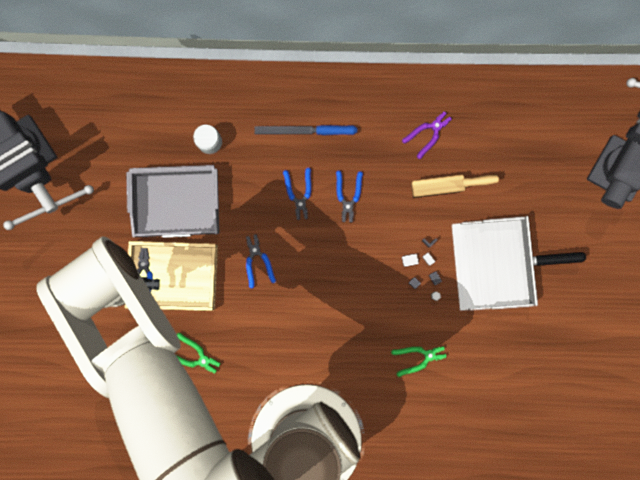

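No other blue pliers show in the area the arm was hiding, so there are four. I'll check the tray corners from this wrist view before lowering.

Run:
```python
from h import *
f,st=grab("wrist"); print(p2w(f,[(190,43),(213,370),(600,370)],0.036,st).round(4)); 
print("rivet",p2w(f,(318,216),0.014+0.095,st)[0].round(4))
```

```text
[[0.4847 0.4499]
 [0.3181 0.4525]
 [0.3197 0.2369]]
rivet [0.4277 0.3944]
```

```bash
python3 -m handwheel '[[[0,0,0.1],0],[[0,0,0.17],0],[[0,0,0.207],0],[[0,0,0.207],0],[[0,0,0.207],0]]' && python3 -m handwheel '[[[0,0,0],0],[[0,0,0],0],[[0,0,0],0],[[0,0,-0.06],0],[[0,0,-0.16],0],[[0,0,-0.22],0],[[0,0,-0.22],0]]' 0.6
python3 - <<'E'
from h import *
f,st=grab("wrist","w4")
go((0.379,0.400,0.016,-1.571))
E
```

```text
t: 5.07
position: [0.3799, 0.3937, 0.0158]
ee_rot: [3.141, 0.001, -0.0]
wrist_force: [-0.6, 0.9, -1.7]
opening: 0.0405
t: 5.65
position: [0.3815, 0.3961, 0.1096]
ee_rot: [-3.136, -0.003, -0.011]
wrist_force: [0.6, 0.8, 0.3]
opening: 0.0516
at [0.3808 0.3955 0.1068] yaz -1.569 j6 2.23 open 0.0512 t 5.7 F [-0.2 -0.5 -0.4]
[[-0.0056,-0.0103,0.2271],0.0003] rows>=2.2 j6 end 2.38
```

View pics/w4.png

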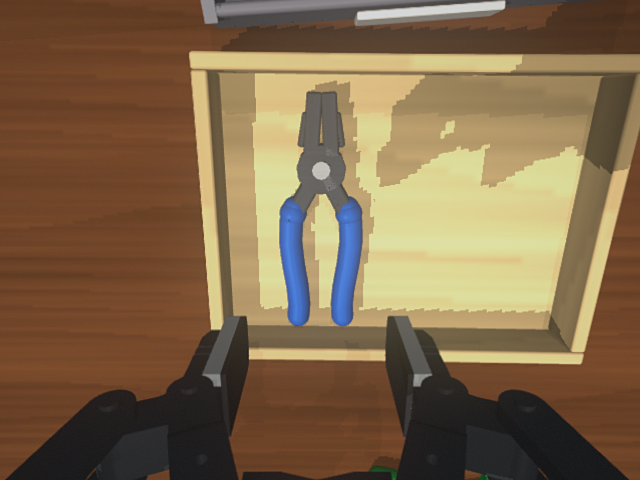

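The first pair lies shut in the tray. Next are the pliers at (258,260) in the top view.

Run:
```python
from h import *
go((0.4288,0.1325,0.10,1.824),(0.4288,0.1325,0.005,1.824))
```

```text
at [0.3808 0.3955 0.1068] yaz -1.569 j6 2.23 open 0.0512 t 5.7 F [-0.2 -0.5 -0.4]
[[0.1188,0.6579,0.0152],-0.0400] rows>=6.4 j6 end 1.62
[[0.1176,0.6588,0.2527],-0.0400] rows>=2.3 j6 end 1.62
```

```bash
python3 -m handwheel '[[[0.119,0.658,0.015],-0.04],[[0.119,0.658,0.015],-0.04],[[0.119,0.658,0.015],-0.04],[[0.119,0.658,0.015],-0.04],[[0.119,0.658,0.015],-0.04],[[0.119,0.658,0.015],-0.04],[[0.119,0.658,0.015],-0.04],[[0.119,0.658,0.015],-0.04],[[0.119,0.658,0.015],-0.04]]' 1
python3 - <<'E'
from h import *
f,st=grab("wrist","w5")
for h in handles(f,st,200): print(h)
go((0.4288,0.1325,0.004,1.824))
E
```

```text
t: 6.45
position: [0.4277, 0.1303, 0.097]
ee_rot: [-3.117, -0.392, 0.0]
wrist_force: [-0.2, 1.1, 0.7]
opening: 0.0854
(array([0.41828041, 0.15377658]), 2833, array([271.4, 258.5]))
(array([0.43059313, 0.10727102]), 2868, array([355.9, 257.9]))
at [0.4275 0.1313 0.097 ] yaz -1.319 j6 1.44 open 0.0851 t 6.5 F [-0.7  1.3  1.1]
[[0.0039,-0.0020,0.2325],-0.0003] rows>=2.2 j6 end 1.62
```

View pics/w5.png

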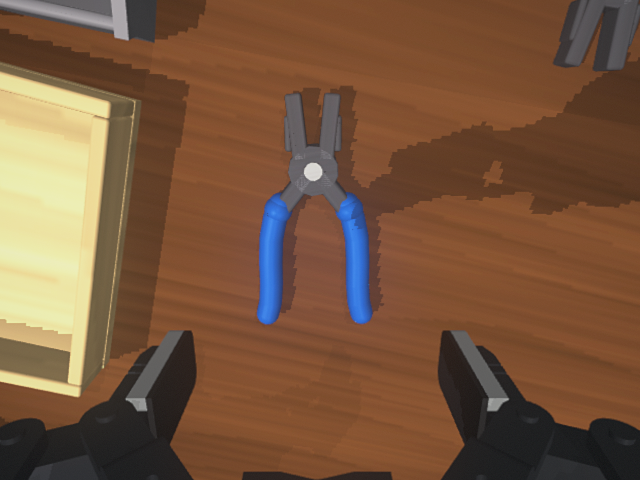

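```bash
python3 -m handwheel '[[[0.01,-0.003,0.08],0],[[0.01,-0.003,0.17],0],[[0.01,-0.003,0.23],0],[[0.01,-0.003,0.23],0]]' && python3 -m handwheel '[[[0,0,0],0],[[0,0,0],0],[[0,0,0],0],[[0,0,0],0],[[0,0,0],0],[[0,0,0],0],[[0,0,0],0]]' 0
```

```text
t: 6.83
position: [0.4282, 0.1345, 0.001]
ee_rot: [-3.116, -0.399, 0.011]
wrist_force: [-1.9, -1.0, -1.2]
opening: 0.0859
t: 7.42
position: [0.4323, 0.1342, 0.0078]
ee_rot: [-3.116, -0.397, -0.005]
wrist_force: [-9.5, 0.5, 19.3]
opening: 0.0542
```

The fingers stopped at 54 mm. I'll confirm that stays put while lifting.

```bash
python3 -m handwheel '[[[0,0,-0.08],0],[[0,0,-0.17],0],[[0,0,-0.26],0],[[0,0,-0.26],0]]'
python3 - <<'E'
from h import *
f,st=grab("wrist","w6")
go((0.565,0.391,0.11,-1.53))
E
```

```text
t: 7.75
position: [0.4343, 0.1343, 0.1173]
ee_rot: [-3.116, -0.397, -0.018]
wrist_force: [1.5, -0.3, -0.8]
opening: 0.0536
at [0.4334 0.1342 0.1141] yaz -1.318 j6 1.45 open 0.0535 t 7.8 F [ 0.3  0.1 -2.5]
[[0.4794,-0.5391,0.0139],0.0338] rows>=6.9 j6 end 2.14
```

View pics/w6.png

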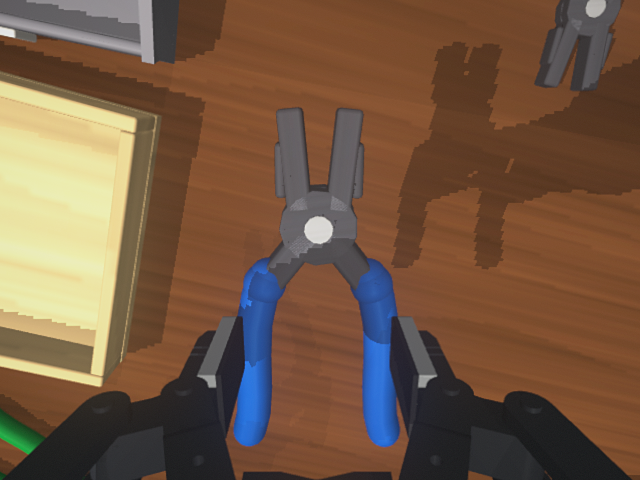

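The jaws are still open and the opening is stable, so this pair is seized and goes in the bin.

```bash
python3 -m handwheel '[[[0.48,-0.54,0],0.034],[[0.48,-0.54,0],0.034],[[0.48,-0.54,0],0.034],[[0.48,-0.54,0],0.034],[[0.48,-0.54,0],0.034],[[0.48,-0.54,0],0.034],[[0.48,-0.54,0],0.034],[[0.48,-0.54,0],0.034],[[0.48,-0.54,0],0.034],[[0.48,-0.54,0],0.034]]'
python3 - <<'E'
from h import *
f,st=grab("wrist","w7")
print(p2w(f,(318,230),0.11,st)[0].round(3),st["opening"])
go((0.565,0.391,0.016,-1.53))
E
```

```text
t: 8.63
position: [0.5625, 0.3908, 0.1086]
ee_rot: [3.14, 0.063, -0.002]
wrist_force: [-0.1, 0.0, -1.0]
opening: 0.054
[0.603 0.391] 0.054002145189483756
at [0.5626 0.3903 0.1092] yaz -1.531 j6 2.03 open 0.0537 t 8.7 F [-0.4 -0.  -1.2]
[[0.0062,-0.0016,0.2329],-0.0002] rows>=2.2 j6 end 2.14
```

View pics/w7.png

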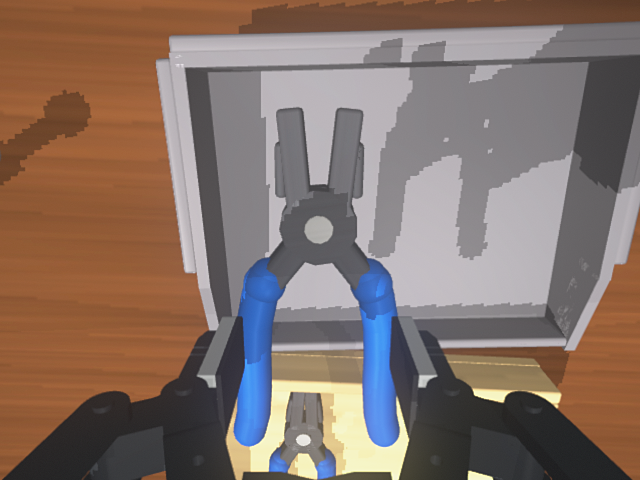

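Run:
```python
from h import *
f,st=grab("wrist")
print(p2w(f,(172,37),0.048,st).round(4),p2w(f,[(213,350),(572,348),(215,330)],0.032,st).round(4))
# pliers outline at carry height: tail ends, jaw tips, rivet
print(p2w(f,[(250,440),(383,440),(290,108),(348,108),(318,230)],0.12,st).round(4))
go((0.565,0.391,0.016,-1.53))
```

```text
[[0.6678 0.4555]] [[0.5026 0.4483]
 [0.5128 0.2377]
 [0.5161 0.4467]]
[[0.5213 0.4134]
 [0.5234 0.3625]
 [0.6433 0.4005]
 [0.6439 0.3836]
 [0.6065 0.3908]]
at [0.5627 0.39   0.1095] yaz -1.532 j6 2.03 open 0.0536 t 8.7 F [-0.1  0.4 -1.3]
[[0.0059,-0.0022,0.2338],-0.0003] rows>=2.2 j6 end 2.14
```

```bash
python3 -m handwheel '[[[0.02,0,0.06],0],[[0.02,0,0.15],0],[[0.02,0,0.2],0],[[0.02,0,0.23],0],[[0.02,0,0.23],0]]' && python3 -m handwheel '[[[0,0,0],0],[[0,0,0],0],[[0,0,0],0],[[0,0,-0.06],0],[[0,0,-0.16],0],[[0,0,-0.25],0],[[0,0,-0.25],0]]' 0.76
python3 - <<'E'
from h import *
f,st=grab("wrist","w8")
# next: pl0 (0.6443,0.0366) sep az 1.727, head toward -x ; grasp 8mm to rivet
a=1.727+np.pi/2; x,y=0.6443+0.008*np.cos(a),0.0366+0.008*np.sin(a); print(x,y)
go((x,y,0.1,1.727),(x,y,0.004,1.727))
E
```

```text
t: 9.15
position: [0.5701, 0.3899, 0.0155]
ee_rot: [3.14, 0.061, -0.004]
wrist_force: [-0.1, 0.3, -1.3]
opening: 0.0536
t: 9.73
position: [0.5736, 0.3926, 0.1271]
ee_rot: [-3.135, -0.062, -0.017]
wrist_force: [0.5, 0.2, 1.2]
opening: 0.0646
0.6363974000647975 0.035355446158602255
at [0.5729 0.3922 0.1235] yaz -1.531 j6 2.02 open 0.0653 t 9.8 F [-0.3  0.1 -0.5]
[[0.1230,0.8979,0.0562],-0.0186] rows>=8.7 j6 end 1.47
[[0.1211,0.8989,0.2962],-0.0186] rows>=2.3 j6 end 1.47
```

View pics/w8.png

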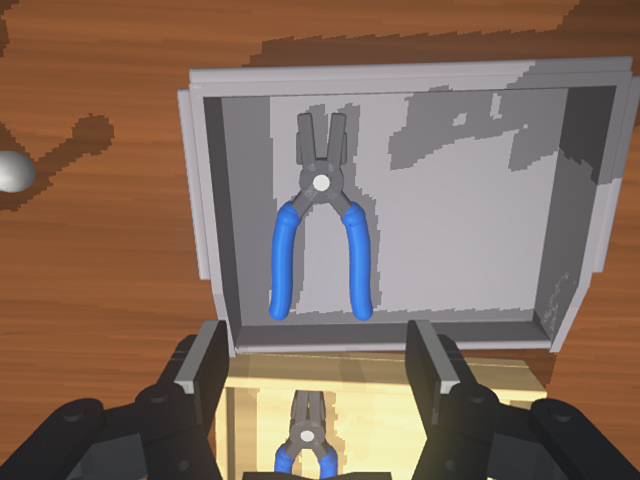

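The seized pair lies flat in the bin. Next are the pliers at (300,190) in the top view, whose head points toward the robot.

```bash
python3 -m handwheel '[[[0.12,0.9,0.05],-0.019],[[0.12,0.9,0.05],-0.019],[[0.12,0.9,0.05],-0.019],[[0.12,0.9,0.05],-0.019],[[0.12,0.9,0.05],-0.019],[[0.12,0.9,0.05],-0.019],[[0.12,0.9,0.05],-0.019],[[0.12,0.9,0.05],-0.019],[[0.12,0.9,0.05],-0.019],[[0.12,0.9,0.05],-0.019]]' 1
python3 - <<'E'
from h import *
f,st=grab("wrist","w9")
for h in handles(f,st,200): print(h)
go((0.6364,0.0354,0.004,1.727))
E
```

```text
t: 10.62
position: [0.6338, 0.0278, 0.0972]
ee_rot: [3.131, 0.242, 0.0]
wrist_force: [1.0, -0.5, 0.1]
opening: 0.0853
(array([ 0.77811242, -0.0930449 ]), 377, array([619.2,   3.6]))
(array([0.64632505, 0.06038999]), 2264, array([260.5, 223.7]))
(array([0.65495096, 0.01159806]), 2430, array([350., 222.]))
(array([ 0.64728496, -0.06795928]), 2043, array([485.6, 255.6]))
(array([ 0.64754899, -0.11464939]), 1986, array([565.5, 267. ]))
at [0.6335 0.0304 0.0973] yaz -1.416 j6 1.34 open 0.0854 t 10.7 F [-0.9  0.6  0.2]
[[0.0091,-0.0113,0.2333],-0.0002] rows>=2.2 j6 end 1.47
```

View pics/w9.png

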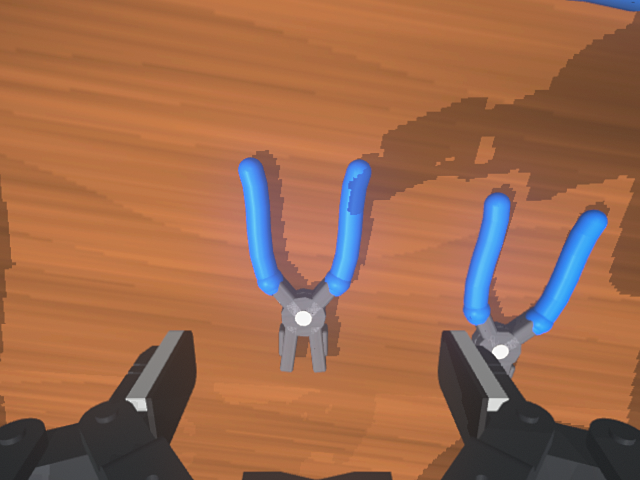

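```bash
python3 -m handwheel '[[[0.024,-0.007,0.06],0],[[0.024,-0.007,0.15],0],[[0.024,-0.007,0.22],0],[[0.024,-0.007,0.23],0],[[0.024,-0.007,0.23],0]]' && python3 -m handwheel '[[[0,0,0],0],[[0,0,0],0],[[0,0,0],0],[[0,0,0],0],[[0,0,0],0],[[0,0,0],0],[[0,0,0],0]]' 0 && python3 -m handwheel '[[[0,0,-0.08],0],[[0,0,-0.17],0],[[0,0,-0.26],0],[[0,0,-0.26],0]]'
python3 - <<'E'
from h import *
f,st=grab("wrist","w10"); go((0.5,0.3,0.1,-1.53))
E
```

```text
t: 11.08
position: [0.6412, 0.0385, 0.0042]
ee_rot: [-3.131, -0.25, 0.004]
wrist_force: [0.5, 0.4, 0.1]
opening: 0.0855
t: 11.67
position: [0.6434, 0.0376, 0.0078]
ee_rot: [3.131, 0.249, 0.006]
wrist_force: [-3.8, 1.1, 17.2]
opening: 0.0393
t: 12.0
position: [0.645, 0.0375, 0.1176]
ee_rot: [3.13, 0.249, 0.016]
wrist_force: [0.5, 0.1, -1.8]
opening: 0.0392
at [0.644  0.0375 0.1141] yaz -1.412 j6 1.35 open 0.0393 t 12.1 F [-0.6  0.3 -2.4]
[[-0.2521,-0.7049,0.0323],0.0188] rows>=7.2 j6 end 2.07
```

View pics/w10.png

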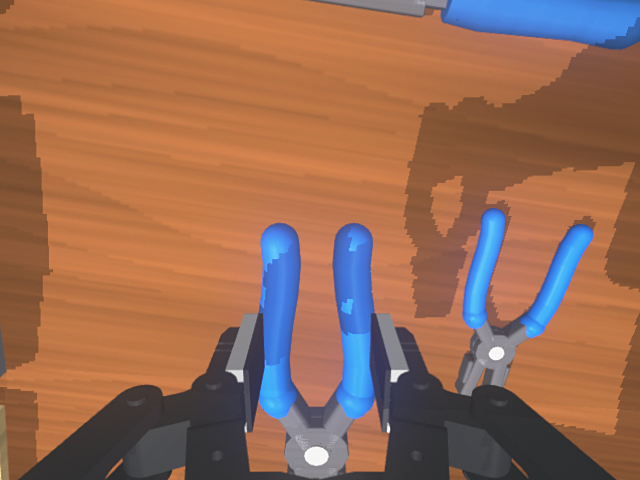

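Free as well: it closed to 39 mm. It goes in the tray's -y side.

Run:
```python
from h import *
f,st=grab("wrist"); r=p2w(f,(316,455),st["position"][2]+0.006,st)[0]; d=np.hypot(*(r-st["position"][:2])); print("riv d",d)
x=0.374+d
go((x,0.295,0.11,-1.571),(x,0.295,0.017,-1.571))
```

```text
riv d 0.052225859184797704
at [0.6429 0.0376 0.1112] yaz -1.412 j6 1.35 open 0.0391 t 12.1 F [-0.5 -0.5 -2.1]
[[-0.4331,-0.7211,0.0011],0.0253] rows>=8.1 j6 end 2.18
[[-0.4339,-0.7212,0.2336],0.0253] rows>=2.2 j6 end 2.18
```

```bash
python3 -m handwheel '[[[-0.433,-0.721,0],0.025],[[-0.433,-0.721,0],0.025],[[-0.433,-0.721,0],0.025],[[-0.433,-0.721,0],0.025],[[-0.433,-0.721,0],0.025],[[-0.433,-0.721,0],0.025],[[-0.433,-0.721,0],0.025],[[-0.433,-0.721,0],0.025],[[-0.433,-0.721,0],0.025],[[-0.433,-0.721,0],0.025]]'
python3 - <<'E'
from h import *
f,st=grab("wrist","w11"); print(st["opening"],st["t"])
go((0.426,0.295,0.017,-1.571))
E
```

```text
t: 12.93
position: [0.4236, 0.2963, 0.1082]
ee_rot: [3.141, 0.008, -0.002]
wrist_force: [1.0, -0.0, -1.5]
opening: 0.0389
0.038901636926545476 12.9333
at [0.4248 0.2953 0.1084] yaz -1.567 j6 2.03 open 0.0389 t 13.0 F [ 0.9 -0.7 -2.2]
[[0.0033,0.0005,0.2284],0.0006] rows>=2.2 j6 end 2.18
```

View pics/w11.png

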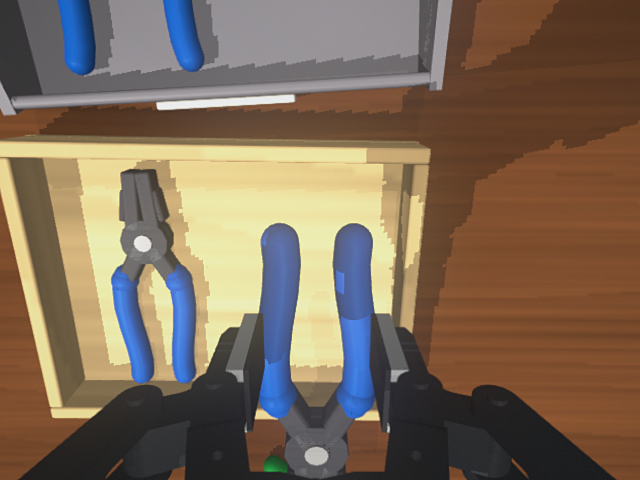

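```bash
python3 -m handwheel '[[[0,0,0.06],0],[[0,0,0.15],0],[[0,0,0.2],0],[[0,0,0.228],0],[[0,0,0.228],0]]' && python3 -m handwheel '[[[0,0,0],0],[[0,0,0],0],[[0,0,0],0],[[0,0,-0.06],0],[[0,0,-0.16],0],[[0,0,-0.25],0],[[0,0,-0.25],0]]' 0.58
python3 - <<'E'
from h import *
f,st=grab("wrist","w12")
m=np.array([(0.64728-.00,-0.06796),(0.64755,-0.11465)]); d=m[0]-m[1]; print(m.mean(0),np.arctan2(d[1],d[0]))
f,st=grab("top","t3")
H=[h for h in handles(f)]; 
for h in H: print(h)
go((0.637,-0.0925,0.1,1.571),(0.637,-0.0925,0.005,1.571))
E
```

```text
t: 13.4
position: [0.4254, 0.2935, 0.0157]
ee_rot: [3.14, 0.0, -0.005]
wrist_force: [0.2, 0.4, -1.4]
opening: 0.0392
t: 13.98
position: [0.4282, 0.2963, 0.1259]
ee_rot: [-3.137, -0.003, -0.015]
wrist_force: [0.1, 0.6, 1.1]
opening: 0.0497
[ 0.647415 -0.091305] 1.5765790852092625
(array([ 0.78709767, -0.05739885]), 329, array([335.6, 129.7]))
(array([ 0.64184392, -0.0693962 ]), 148, array([339.1, 185.5]))
(array([ 0.64037472, -0.11753731]), 162, array([357.8, 186.4]))
(array([0.56245402, 0.41534599]), 145, array([148.8, 212.1]))
(array([0.57409788, 0.36852585]), 98, array([167.4, 208. ]))
(array([0.40483838, 0.27867969]), 53, array([200.3, 274.9]))
(array([0.35600683, 0.38124123]), 77, array([158.8, 293.4]))
(array([0.35289433, 0.40990552]), 65, array([147.3, 294.4]))
at [0.4264 0.2954 0.1203] yaz -1.569 j6 2.03 open 0.0498 t 14.1 F [-0.4 -0.2 -0.6]
[[0.5245,0.9708,0.0509],0.0002] rows>=10.6 j6 end 1.43
[[0.5236,0.9713,0.2884],0.0002] rows>=2.3 j6 end 1.43
```

View pics/w12.png

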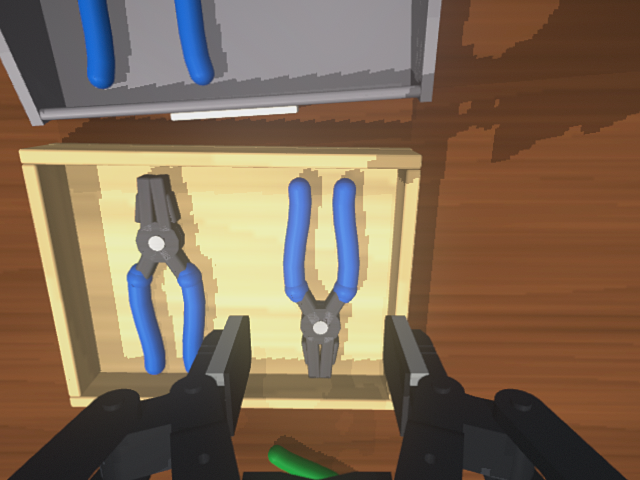

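View pics/t3.png

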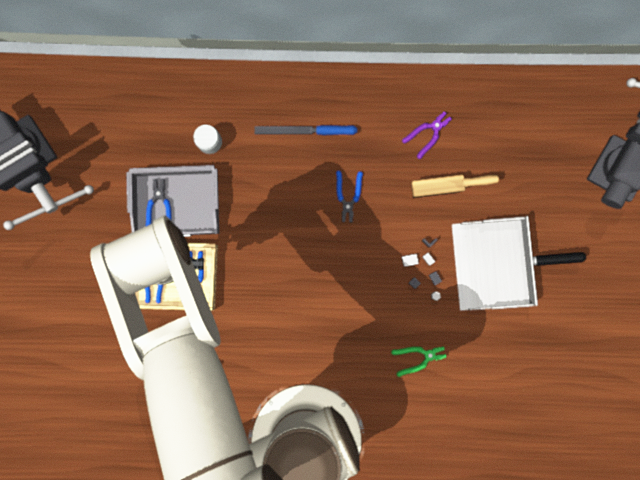

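Both free pairs lie flat and shut in the tray. Last are the pliers at (349,192).

```bash
python3 -m handwheel '[[[0.524,0.971,0.05],0],[[0.524,0.971,0.05],0],[[0.524,0.971,0.05],0],[[0.524,0.971,0.05],0],[[0.524,0.971,0.05],0],[[0.524,0.971,0.05],0],[[0.524,0.971,0.05],0],[[0.524,0.971,0.05],0],[[0.524,0.971,0.05],0],[[0.524,0.971,0.05],0]]' 1
python3 - <<'E'
from h import *
go((0.638,-0.0925,0.1,1.571))
E
```

```text
t: 14.92
position: [0.6241, -0.073, 0.0981]
ee_rot: [-3.141, -0.002, 0.002]
wrist_force: [0.5, 0.7, 0.3]
opening: 0.0851
at [ 0.6241 -0.073   0.0981] yaz -1.569 j6 1.33 open 0.0851 t 14.9 F [0.5 0.7 0.3]
[[0.0348,0.0487,-0.0047],0.0002] rows>=0.6 j6 end 1.43
```

```bash
python3 -m handwheel '[[[0.03,0.044,0],0],[[0.03,0.044,0],0],[[0.03,0.044,0],0]]'
python3 - <<'E'
from h import *
f,st=grab("wrist","w13")
H=[h for h in handles(f,st,200)]; 
for h in H: print(h)
H=[h[0] for h in H if abs(h[0][1]+0.09)<.05 and h[0][0]<0.7]; d=H[0]-H[1]; d*=np.sign(d[1]); a=np.arctan2(d[1],d[0]); m=(H[0]+H[1])/2+0.008*np.array([np.cos(a+np.pi/2),np.sin(a+np.pi/2)]); print(m,a)
go((m[0],m[1],0.004,a))
E
```

```text
t: 15.17
position: [0.6356, -0.0895, 0.0978]
ee_rot: [-3.141, 0.0, 0.003]
wrist_force: [0.3, 0.6, -0.7]
opening: 0.0852
(array([ 0.64747142, -0.07106864]), 2010, array([282.4, 232.9]))
(array([ 0.64634599, -0.11843053]), 2008, array([366.9, 234.8]))
[ 0.63891096 -0.09455954] 1.5470385244755667
at [ 0.6354 -0.0885  0.0981] yaz -1.570 j6 1.31 open 0.0854 t 15.2 F [-0.1  0.7 -0.8]
[[0.0093,0.0154,0.2352],0.0039] rows>=2.3 j6 end 1.45
```

View pics/w13.png

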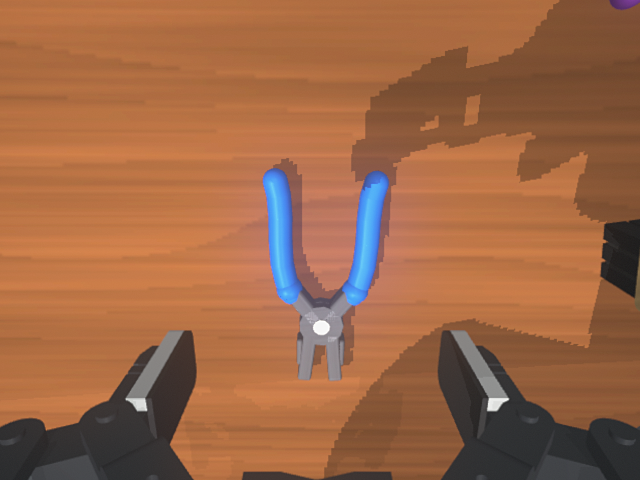

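```bash
python3 -m handwheel '[[[0.009,0.015,0.06],0.004],[[0.009,0.015,0.15],0.004],[[0.009,0.015,0.22],0.004],[[0.009,0.015,0.23],0.004],[[0.009,0.015,0.23],0.004]]' && python3 -m handwheel '[[[0,0,0],0],[[0,0,0],0],[[0,0,0],0],[[0,0,0],0],[[0,0,0],0],[[0,0,0],0],[[0,0,0],0]]' 0 && python3 -m handwheel '[[[0,0,-0.08],0],[[0,0,-0.17],0],[[0,0,-0.26],0],[[0,0,-0.26],0]]'
python3 - <<'E'
from h import *
f,st=grab("wrist","w14"); print(st["opening"])
E
```

```text
t: 15.63
position: [0.6382, -0.0933, 0.0059]
ee_rot: [-3.14, 0.035, 0.005]
wrist_force: [0.8, 0.5, -0.0]
opening: 0.0853
t: 16.22
position: [0.6424, -0.0956, 0.0121]
ee_rot: [3.139, -0.036, 0.013]
wrist_force: [-0.3, -2.2, 27.5]
opening: 0.0082
t: 16.55
position: [0.6424, -0.0952, 0.1205]
ee_rot: [3.138, -0.036, 0.018]
wrist_force: [1.9, -0.4, -1.3]
opening: 0.0076
0.007583857891600883
```

View pics/w14.png

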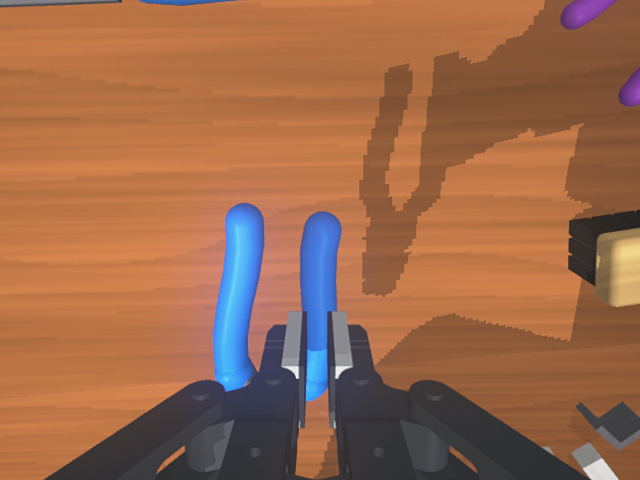

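It gripped only one handle. The left finger is inside the fork and the opening is 8 mm. I'll set the pliers down, let go and look again.

```bash
python3 -m handwheel '[[[0,0,0.09],0],[[0,0,0.18],0],[[0,0,0.24],0],[[0,0,0.255],0],[[0,0,0.255],0]]' && python3 -m handwheel '[[[0,0,0],0],[[0,0,0],0],[[0,0,0],0],[[0,0,-0.08],0],[[0,0,-0.17],0],[[0,0,-0.24],0],[[0,0,-0.24],0]]' 0.3
python3 - <<'E'
from h import *
f,st=grab("wrist","w15"); go((0.639,-0.09,0.005,None))
for h in handles(f,st,200): print(h)
E
```

```text
t: 17.02
position: [0.6387, -0.0943, 0.008]
ee_rot: [-3.141, 0.037, 0.004]
wrist_force: [0.9, 0.2, -0.5]
opening: 0.0074
t: 17.6
position: [0.6419, -0.0951, 0.1123]
ee_rot: [3.139, -0.037, 0.014]
wrist_force: [0.0, -0.5, 0.3]
opening: 0.0256
at [ 0.6411 -0.0949  0.1093] yaz -1.594 j6 1.33 open 0.0257 t 17.6 F [-1.1  0.3 -0.8]
[[-0.0071,-0.0126,0.2606],0.0000] rows>=2.5 j6 end 1.45
(array([ 0.64995606, -0.06611787]), 1649, array([266. , 234.4]))
(array([ 0.64780183, -0.09603733]), 1590, array([316.3, 236.7]))
```

View pics/w15.png

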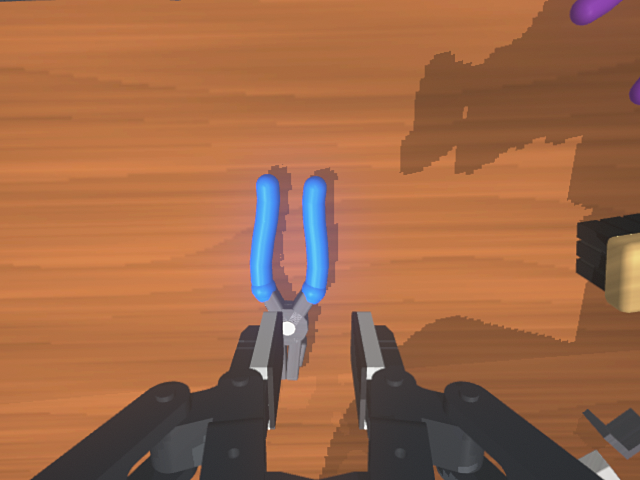

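The pliers have shut (handles 30 mm apart, centre to centre), so the joint is free. I'll re-grasp across both handles.

Run:
```python
from h import *
go((0.641,-0.0805,0.109,1.50),(0.641,-0.0805,0.005,1.50))
```

```text
at [ 0.6411 -0.0949  0.1093] yaz -1.594 j6 1.33 open 0.0257 t 17.6 F [-1.1  0.3 -0.8]
[[-0.0011,-0.0361,0.0006],0.0075] rows>=0.4 j6 end 1.52
[[-0.0027,-0.0365,0.2606],0.0075] rows>=2.5 j6 end 1.52
```

```bash
python3 -m handwheel '[[[-0.002,-0.036,0],0.0075],[[-0.002,-0.036,0],0.0075],[[-0.002,-0.036,0],0.0075],[[-0.002,-0.036,0],0.0075]]' 0.85
python3 - <<'E'
from h import *
f,st=grab("wrist","w16"); go((0.641,-0.0805,0.005,1.50))
for h in handles(f,st,200): print(h)
E
```

```text
t: 17.98
position: [0.6389, -0.0803, 0.1046]
ee_rot: [-3.14, 0.109, 0.001]
wrist_force: [0.1, 0.5, -0.7]
opening: 0.0718
at [ 0.6389 -0.0805  0.1046] yaz -1.640 j6 1.40 open 0.0727 t 18.0 F [-0.1 -0.6  0. ]
[[0.0054,-0.0002,0.2491],0.0002] rows>=2.4 j6 end 1.52
(array([ 0.64940674, -0.06563826]), 1892, array([288.6, 233.4]))
(array([ 0.64742124, -0.09560586]), 1835, array([340.7, 233.3]))
```

```bash
python3 -m handwheel '[[[0.005,0,0.08],0],[[0.005,0,0.17],0],[[0.005,0,0.235],0],[[0.005,0,0.247],0],[[0.005,0,0.247],0],[[0.005,0,0.247],0]]' && python3 -m handwheel '[[[0,0,0],0],[[0,0,0],0],[[0,0,0],0],[[0,0,0],0],[[0,0,0],0],[[0,0,0],0]]' 0 && python3 -m handwheel '[[[0,0,-0.08],0],[[0,0,-0.17],0],[[0,0,-0.26],0],[[0,0,-0.26],0]]'
python3 - <<'E'
from h import *
f,st=grab("wrist","w17"); print(st["opening"])
go((0.426,0.346,0.11,-1.571))
E
```

```text
t: 18.53
position: [0.6417, -0.0807, 0.0076]
ee_rot: [3.139, -0.111, 0.002]
wrist_force: [-0.2, -0.4, 0.3]
opening: 0.0724
t: 19.03
position: [0.6421, -0.0805, 0.0088]
ee_rot: [3.139, -0.111, 0.005]
wrist_force: [-4.1, 0.7, 15.0]
opening: 0.0393
t: 19.37
position: [0.6438, -0.0809, 0.1189]
ee_rot: [3.137, -0.11, 0.017]
wrist_force: [0.4, -0.9, -0.7]
opening: 0.0388
0.03877423425567453
at [ 0.6429 -0.0807  0.1154] yaz -1.641 j6 1.40 open 0.0390 t 19.4 F [ 0.1  0.  -2.6]
[[-0.6161,-1.0260,0.0074],-0.0112] rows>=11.5 j6 end 2.25
```

View pics/w17.png

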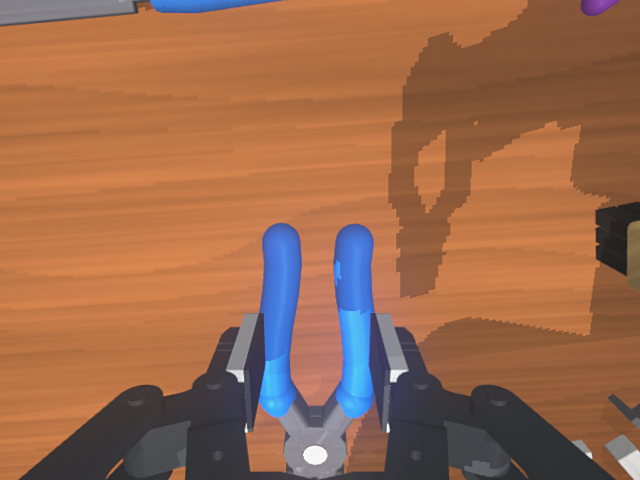

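```bash
python3 -m handwheel '[[[-0.55,-0.92,0],-0.011],[[-0.55,-0.92,0],-0.011],[[-0.55,-0.92,0],-0.011],[[-0.55,-0.92,0],-0.011],[[-0.55,-0.92,0],-0.011],[[-0.55,-0.92,0],-0.011],[[-0.55,-0.92,0],-0.011],[[-0.55,-0.92,0],-0.011],[[-0.55,-0.92,0],-0.011],[[-0.55,-0.92,0],-0.011]]'
python3 - <<'E'
from h import *
go((0.426,0.347,0.11,-1.571))
E
```

```text
t: 20.25
position: [0.4514, 0.293, 0.1099]
ee_rot: [3.142, -0.002, -0.0]
wrist_force: [1.1, 0.5, -1.7]
opening: 0.0385
at [0.4514 0.293  0.1099] yaz -1.572 j6 2.00 open 0.0385 t 20.2 F [ 1.1  0.5 -1.7]
[[-0.0637,-0.1350,-0.0001],-0.0002] rows>=1.4 j6 end 2.25
```

```bash
python3 -m handwheel '[[[-0.055,-0.115,0],0],[[-0.055,-0.125,0],0],[[-0.055,-0.125,0],0],[[-0.055,-0.125,0],0]]'
python3 - <<'E'
from h import *
f,st=grab("wrist","w18"); print(st["opening"])
go((0.426,0.347,0.03,-1.571))
E
```

```text
t: 20.58
position: [0.4305, 0.3419, 0.1098]
ee_rot: [3.141, 0.001, -0.001]
wrist_force: [0.2, -0.4, -1.3]
opening: 0.0387
0.038682167018160164
at [0.431  0.3412 0.1098] yaz -1.572 j6 2.10 open 0.0389 t 20.6 F [-0.4 -0.2 -1.4]
[[-0.0123,-0.0146,0.1996],-0.0001] rows>=1.9 j6 end 2.25
```

View pics/w18.png

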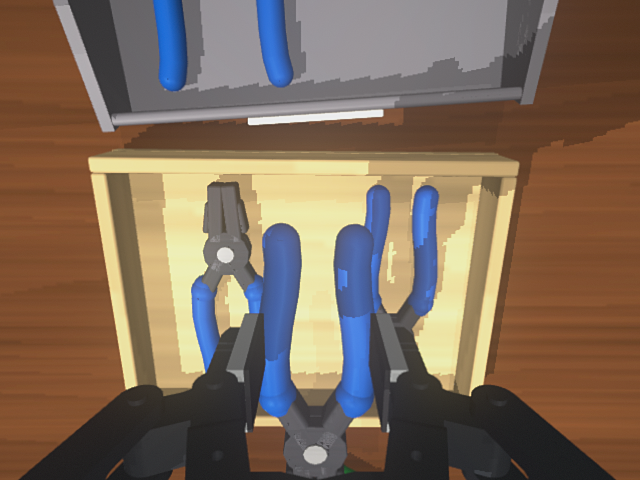

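```bash
python3 -m handwheel '[[[-0.012,-0.02,0.06],0],[[-0.012,-0.02,0.14],0],[[-0.012,-0.02,0.195],0],[[-0.012,-0.02,0.195],0],[[-0.012,-0.02,0.195],0]]' && python3 -m handwheel '[[[0,0,0],0],[[0,0,0],0],[[0,0,0],0],[[0,0,-0.06],0],[[0,0,-0.16],0],[[0,0,-0.25],0],[[0,0,-0.3],0],[[0,0,-0.3],0]]' 0.58
python3 - <<'E'
from h import *
f,st=grab("wrist","w19"); print(st["opening"],st["position"],st["t"])
E
```

```text
t: 21.05
position: [0.4264, 0.3484, 0.032]
ee_rot: [3.141, -0.005, -0.003]
wrist_force: [-0.2, 0.3, -1.0]
opening: 0.0389
t: 21.72
position: [0.428, 0.3507, 0.1586]
ee_rot: [-3.137, 0.002, -0.011]
wrist_force: [-0.2, 0.9, -0.0]
opening: 0.0496
0.049648940934935985 [0.4279914  0.35066345 0.15858425] 21.7167
```

View pics/w19.png

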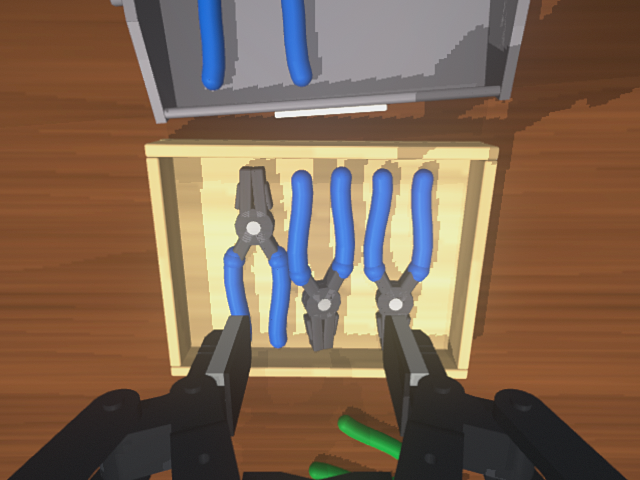

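Three free pairs are in the tray and one seized pair is in the bin. Now for the brush.

Run:
```python
from h import *
go((0.53,0.0,0.18,-0.8),(0.638,-0.318,0.17,0.15))
```

```text
at [0.4273 0.3502 0.1558] yaz -1.572 j6 2.12 open 0.0495 t 21.8 F [ 0.4  0.2 -0.5]
[[0.2582,0.8749,-0.0619],-0.1229] rows>=8.8 j6 end 0.80
[[0.5292,1.6696,-0.0380],0.2259] rows>=17.5 j6 end 2.53
```

```bash
python3 -m handwheel '[[[0.258,0.875,-0.06],-0.19],[[0.258,0.875,-0.06],-0.19],[[0.258,0.875,-0.06],-0.19],[[0.258,0.875,-0.06],-0.19],[[0.258,0.875,-0.06],-0.19],[[0.258,0.875,-0.06],-0.19],[[0.258,0.875,-0.06],-0.19],[[0.258,0.875,-0.06],-0.19],[[0.258,0.875,-0.06],-0.19],[[0.258,0.875,-0.06],-0.19]]' 1;  python3 - <<'E'
from h import *
go((0.60,-0.318,0.20,0.15))
E
```

```text
t: 22.6
position: [0.5271, 0.0047, 0.1757]
ee_rot: [-2.695, -1.613, 0.0]
wrist_force: [1.0, 0.7, 1.6]
opening: 0.0855
at [0.5271 0.0047 0.1757] yaz -0.492 j6 0.35 open 0.0855 t 22.6 F [1.  0.7 1.6]
[[-0.6249,0.5417,-0.0611],-0.1022] rows>=8.0 j6 end -0.64
```

```bash
python3 -m handwheel '[[[-0.625,0.54,-0.06],-0.102],[[-0.625,0.54,-0.06],-0.102],[[-0.625,0.54,-0.06],-0.102],[[-0.625,0.54,-0.06],-0.102],[[-0.625,0.54,-0.06],-0.102],[[-0.625,0.54,-0.06],-0.102],[[-0.625,0.54,-0.06],-0.102],[[-0.625,0.54,-0.06],-0.102],[[-0.625,0.54,-0.06],-0.102],[[-0.625,0.54,-0.06],-0.102]]';  python3 - <<'E'
from h import *
f,st=grab("wrist","w20")
go((0.638,-0.318,0.20,0.15))
E
```

```text
t: 23.43
position: [0.5974, -0.32, 0.1984]
ee_rot: [-2.06, -2.371, 0.001]
wrist_force: [-0.1, -0.2, -0.3]
opening: 0.0853
at [ 0.5973 -0.3179  0.1985] yaz 0.141 j6 -0.74 open 0.0855 t 23.5 F [-0.7  0.7 -0.7]
[[-0.0144,0.1006,-0.0039],-0.0014] rows>=1.0 j6 end -0.61
```

View pics/w20.png

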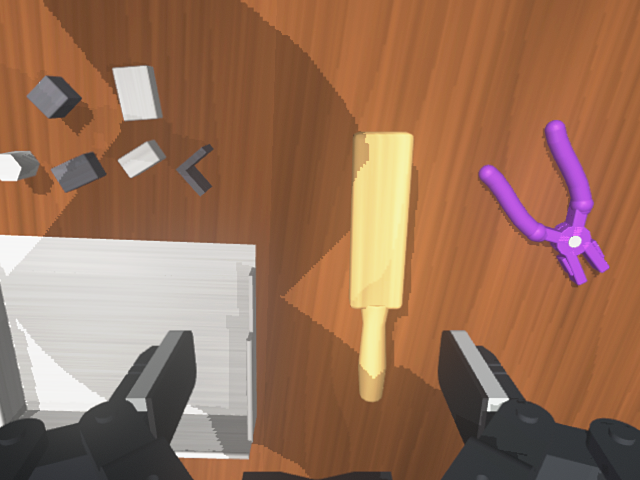

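Run:
```python
from h import *
f,st=grab("wrist")
P=p2w(f,[(357,133),(413,133),(402,307),(351,306)],0.052,st); print(P.round(4),P.mean(0).round(4))
d=(P[0]+P[1]-P[2]-P[3]); az=np.arctan2(d[1],d[0]); print("az brush x %.3f"%az)
for n,uv,z in [("angle",(197,172),.02),("flat6?",(142,158),.015),("flat3",(137,92),.013),("dark",(80,172),.014),("dark2",(54,97),.015),("hex",(10,167),.022),("pan lip",(255,245),0.0),("wall",(252,270),0.02)]: print(n,p2w(f,uv,z,st).round(3))
c=P.mean(0); go((c[0],c[1],0.17,az-np.pi/2),(c[0],c[1],0.032,az-np.pi/2))
```

```text
[[ 0.6143 -0.2537]
 [ 0.6504 -0.2486]
 [ 0.6695 -0.3737]
 [ 0.6315 -0.3784]] [ 0.6414 -0.3136]
az brush x 1.715
angle [[ 0.504 -0.301]]
flat6? [[ 0.462 -0.297]]
flat3 [[ 0.457 -0.251]]
dark [[ 0.415 -0.315]]
dark2 [[ 0.4   -0.263]]
hex [[ 0.369 -0.316]]
pan lip [[ 0.55  -0.359]]
wall [[ 0.552 -0.374]]
at [ 0.5974 -0.3166  0.1988] yaz 0.142 j6 -0.74 open 0.0852 t 23.5 F [-0.7  0.3 -0.8]
[[-0.0084,0.1101,0.0719],-0.0003] rows>=1.3 j6 end -0.60
[[-0.0089,0.1105,0.4169],-0.0003] rows>=3.3 j6 end -0.60
```

```bash
python3 -m handwheel '[[[-0.009,0.108,0.02],0],[[-0.009,0.108,0.1],0],[[-0.009,0.108,0.2],0],[[-0.009,0.108,0.3],0],[[-0.009,0.108,0.38],0],[[-0.009,0.108,0.415],0],[[-0.009,0.108,0.415],0]]' && python3 -m handwheel '[[[0,0,0],0],[[0,0,0],0],[[0,0,0],0],[[0,0,0],0],[[0,0,0],0],[[0,0,0],0],[[0,0,0],0]]' 0;  python3 - <<'E'
from h import *
f,st=grab("wrist","w21")
go((0.64,-0.315,0.032,None))
E
```

```text
t: 24.12
position: [0.6396, -0.3117, 0.0305]
ee_rot: [-2.052, -2.372, 0.001]
wrist_force: [0.1, -0.2, -0.2]
opening: 0.0854
t: 24.7
position: [0.6417, -0.3142, 0.0363]
ee_rot: [2.055, 2.373, 0.001]
wrist_force: [-1.3, 0.5, 10.7]
opening: 0.0385
at [ 0.6417 -0.3141  0.0362] yaz 0.143 j6 -0.71 open 0.0386 t 24.8 F [-1.6  1.7 11.2]
[[-0.0015,-0.0046,0.0106],0.0000] rows>=0.1 j6 end -0.60
```

View pics/w21.png

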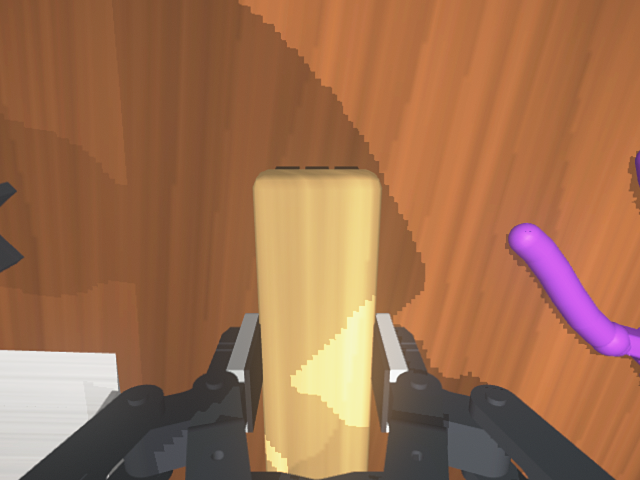

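The brush is gripped across its block, centred, with its tips at the height TCP − 36 mm. I'll lift it, turn it and bring it behind the offcuts on the hexagon side.

```bash
cat >> h.py <<'E'
def pan(u,v): return 0.446+.996*u-.09*v, -.448+.09*u+.996*v
E
python3 -m handwheel '[[[0,0,-0.06],0],[[0,0,-0.15],0],[[0,0,-0.25],0],[[0,0,-0.25],0]]';  python3 - <<'E'
from h import *
x,y=pan(-.038,.25)
go((x,y,0.13,-1.48))
f,st=grab("top","t4")
E
```

```text
t: 25.08
position: [0.6433, -0.3151, 0.1437]
ee_rot: [2.049, 2.366, 0.003]
wrist_force: [0.5, -0.6, 0.5]
opening: 0.0387
at [ 0.6433 -0.3151  0.1437] yaz 0.143 j6 -0.71 open 0.0387 t 25.1 F [ 0.5 -0.6  0.5]
[[0.3711,-0.5976,0.0261],-0.2416] rows>=12.1 j6 end -2.14
```

View pics/t4.png

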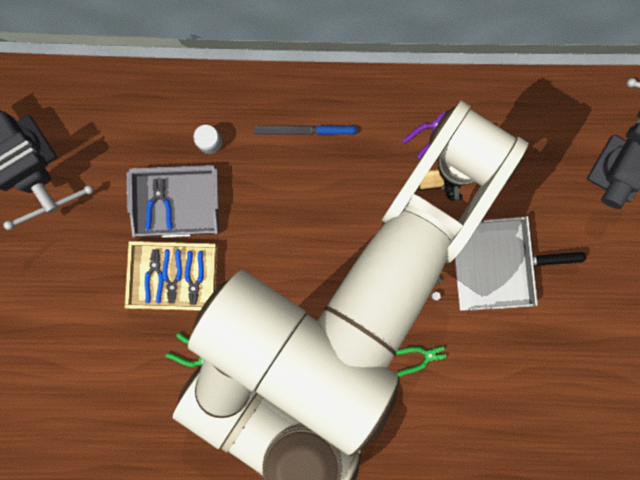

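```bash
python3 -m handwheel '[[[0.37,-0.598,0],0.258],[[0.37,-0.598,0],0.258],[[0.37,-0.598,0],0.258],[[0.37,-0.598,0],0.258],[[0.37,-0.598,0],0.258],[[0.37,-0.598,0],0.258],[[0.37,-0.598,0],0.258],[[0.37,-0.598,0],0.258],[[0.37,-0.598,0],0.258],[[0.37,-0.598,0],0.258]]';  python3 - <<'E'
from h import *
x,y=pan(-.038,.25)
go((x,y,0.13,-1.48))
E
```

```text
t: 25.97
position: [0.3826, -0.2012, 0.134]
ee_rot: [3.059, 0.712, 0.001]
wrist_force: [0.2, -0.1, -1.9]
opening: 0.0385
at [ 0.3826 -0.2012  0.134 ] yaz -1.113 j6 0.45 open 0.0385 t 26.0 F [ 0.2 -0.1 -1.9]
[[0.0055,0.0061,0.0100],0.0584] rows>=2.9 j6 end 1.00
```

```bash
python3 -m handwheel '[[[0.005,0.006,0],0.058],[[0.005,0.006,0],0.058],[[0.005,0.006,0],0.058],[[0.005,0.006,0],0.058],[[0.005,0.006,0],0.058]]';  python3 - <<'E'
from h import *
f,st=grab("wrist","w22")
x,y=pan(-.038,.25)
go((x,y,0.0395,-1.48))
E
```

```text
t: 26.38
position: [0.3858, -0.2026, 0.1337]
ee_rot: [-3.137, -0.162, 0.0]
wrist_force: [-0.2, 1.0, -1.4]
opening: 0.0385
at [ 0.3858 -0.2026  0.1337] yaz -1.467 j6 0.81 open 0.0384 t 26.4 F [-0.3  0.3 -1.7]
[[-0.0004,-0.0004,0.2355],0.0021] rows>=2.3 j6 end 1.00
```

View pics/w22.png

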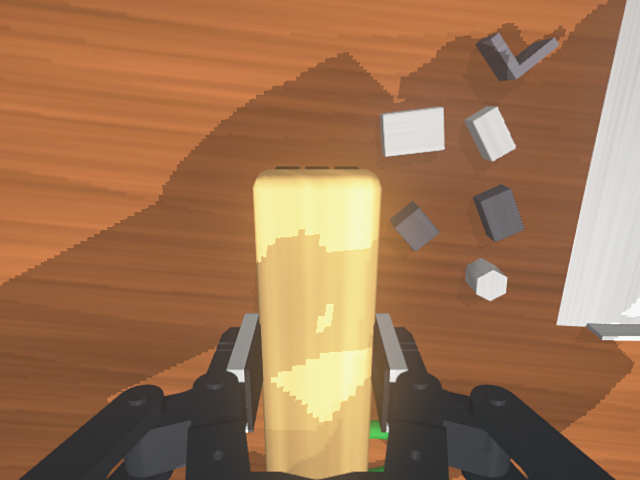

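Run:
```python
from h import *
f,st=grab("wrist")
def uv(p): d=p-np.array([.446,-.448]); return (d@np.array([.996,.09])).round(3),(d@np.array([-.09,.996])).round(3)
for n,px,z in [("flatL",(381,118),.013),("flatLb",(384,157),.0),("flatBR",(445,150),.013),("flat2",(490,133),.015),("dark2 L",(391,226),.02),("dark2 T",(412,203),.02),("dark",(498,212),.015),("hex",(490,285),.022),("ang",(515,60),.02),("lip",(557,324),0.)]:
    p=p2w(f,px,z,st)[0]; print(n,p.round(3),uv(p))
```

```text
flatL [ 0.461 -0.233] (np.float64(0.035), np.float64(0.212))
flatLb [ 0.438 -0.241] (np.float64(0.01), np.float64(0.207))
flatBR [ 0.447 -0.274] (np.float64(0.017), np.float64(0.173))
flat2 [ 0.46  -0.298] (np.float64(0.027), np.float64(0.148))
dark2 L [ 0.399 -0.249] (np.float64(-0.029), np.float64(0.203))
dark2 T [ 0.414 -0.259] (np.float64(-0.014), np.float64(0.191))
dark [ 0.413 -0.314] (np.float64(-0.021), np.float64(0.136))
hex [ 0.366 -0.318] (np.float64(-0.067), np.float64(0.137))
ang [ 0.499 -0.3  ] (np.float64(0.066), np.float64(0.142))
lip [ 0.332 -0.384] (np.float64(-0.107), np.float64(0.074))
```

```bash
python3 -m handwheel '[[[0,0,0.08],0.002],[[0,0,0.16],0.002],[[0,0,0.21],0.002],[[0,0,0.234],0.002],[[0,0,0.234],0.002],[[0,0,0.234],0.002]]';  python3 - <<'E'
from h import *
x,y=pan(-.038,.10);x2,y2=pan(-.038,.042)
go((x,y,0.0395,-1.48),(x2,y2,0.043,-1.48))
E
```

```text
t: 26.98
position: [0.3862, -0.2029, 0.0409]
ee_rot: [-3.138, -0.139, -0.0]
wrist_force: [0.3, -0.1, -1.7]
opening: 0.0386
at [ 0.3862 -0.2029  0.0409] yaz -1.482 j6 0.82 open 0.0386 t 27.0 F [ 0.3 -0.1 -1.7]
[[-0.0007,0.3738,0.0035],-0.0004] rows>=3.6 j6 end 0.76
[[-0.0004,0.5188,-0.0053],-0.0004] rows>=1.4 j6 end 0.69
```

```bash
python3 -m handwheel '[[[0,0.03,0.003],0],[[0,0.06,0.003],0],[[0,0.09,0.003],0],[[0,0.12,0.003],0],[[0,0.15,0.003],0],[[0,0.18,0.003],0],[[0,0.21,0.003],0],[[0,0.24,0.003],0],[[0,0.27,0.003],0],[[0,0.3,0.003],0]]';  python3 - <<'E'
from h import *
f,st=grab("wrist","w23")
x,y=pan(-.038,.10);x2,y2=pan(-.038,.040)
go((x,y,0.0395,-1.48),(x2,y2,0.043,-1.48))
E
```

```text
t: 27.82
position: [0.3965, -0.3234, 0.039]
ee_rot: [-3.138, -0.137, 0.0]
wrist_force: [-0.1, 0.5, -1.3]
opening: 0.0387
at [ 0.3967 -0.3253  0.0391] yaz -1.484 j6 0.65 open 0.0386 t 27.9 F [-2.4 -1.6 -1.5]
[[0.0003,0.0666,-0.0009],-0.0006] rows>=0.6 j6 end 0.76
[[0.0008,0.2167,-0.0095],-0.0006] rows>=1.4 j6 end 0.69
```

View pics/w23.png

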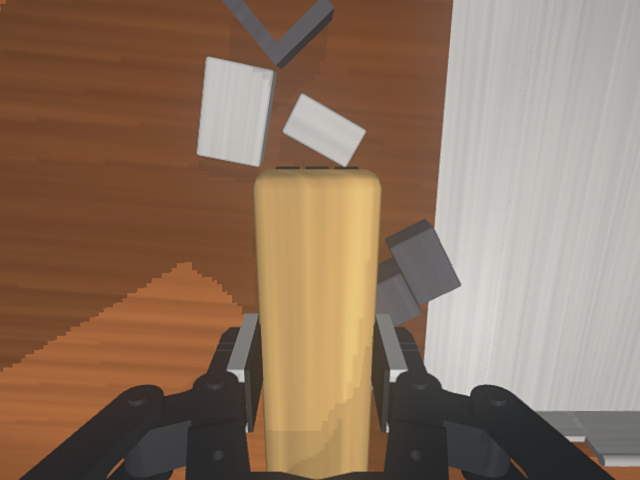

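```bash
python3 -m handwheel '[[[0,0.025,-0.003],0],[[0,0.05,-0.006],0],[[0,0.075,-0.009],0],[[0,0.1,-0.01],0],[[0,0.125,-0.01],0],[[0,0.15,-0.01],0],[[0,0.175,-0.01],0],[[0,0.2,-0.01],0],[[0,0.217,-0.01],0],[[0,0.217,-0.01],0]]';  python3 - <<'E'
from h import *
f,st=grab("wrist","w24")
x,y=pan(.038,.25);x2,y2=pan(-.038,.040)
go((x,y,0.13,-1.48))
E
```

```text
t: 28.7
position: [0.404, -0.4102, 0.043]
ee_rot: [3.138, 0.136, 0.0]
wrist_force: [-0.2, -0.4, -2.5]
opening: 0.0382
at [ 0.4039 -0.4093  0.0429] yaz -1.484 j6 0.56 open 0.0387 t 28.8 F [-0.3  0.6 -1.3]
[[0.1892,-0.5199,-0.2178],-0.0007] rows>=5.7 j6 end 1.08
```

View pics/w24.png

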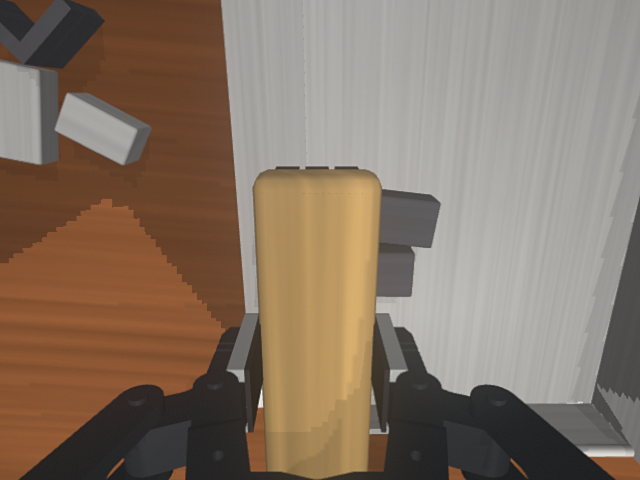

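```bash
python3 -m handwheel '[[[0,-0.02,-0.04],0],[[0,-0.02,-0.13],0],[[0,-0.02,-0.218],0],[[0.05,-0.1,-0.218],0],[[0.1,-0.2,-0.218],0],[[0.15,-0.3,-0.218],0],[[0.19,-0.4,-0.218],0],[[0.19,-0.5,-0.218],0],[[0.19,-0.52,-0.218],0],[[0.19,-0.52,-0.218],0]]';  python3 - <<'E'
from h import *
f,st=grab("wrist","w25")
x,y=pan(.038,.25)
go((x,y,0.0395,-1.48))
f,st=grab("top","t5")
cv2.imwrite("pics/t5c.png",cv2.resize(f["image"][200:320,380:560],None,fx=4,fy=4)[:,:,::-1])
E
```

```text
t: 29.58
position: [0.4614, -0.1914, 0.1305]
ee_rot: [-3.138, -0.143, -0.0]
wrist_force: [0.1, 0.3, -1.4]
opening: 0.0384
at [ 0.4616 -0.1932  0.1306] yaz -1.481 j6 0.93 open 0.0387 t 29.6 F [ 0.  -0.6 -1.6]
[[-0.0013,0.0057,0.2277],-0.0001] rows>=2.2 j6 end 1.08
```

View pics/w25.png

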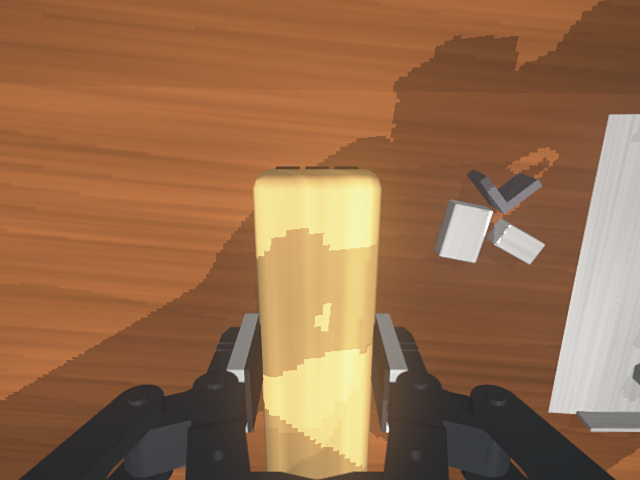

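View pics/t5c.png

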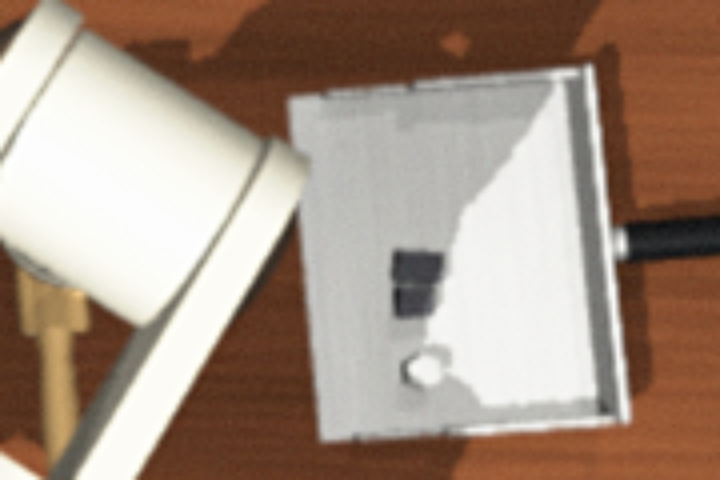

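Three offcuts are in the pan past the ramp. I'll measure the other three for the second stroke.

Run:
```python
from h import *
f,st=grab("wrist")
def uv(p): d=p-np.array([.446,-.448]); return (d@np.array([.996,.09])).round(3),(d@np.array([-.09,.996])).round(3)
for n,px,z in [("flatTL",(452,201),.013),("flatBL",(436,250),.013),("flatBR",(475,262),.013),("f2 BR",(532,263),.015),("ang TL",(468,172),.024),("ang R",(541,182),.024),("lip",(550,411),0.),("lip2",(609,115),0)]:
    p=p2w(f,px,z,st)[0]; print(n,p.round(3),uv(p))
```

```text
flatTL [ 0.492 -0.277] (np.float64(0.061), np.float64(0.167))
flatBL [ 0.459 -0.273] (np.float64(0.029), np.float64(0.173))
flatBR [ 0.453 -0.299] (np.float64(0.021), np.float64(0.148))
f2 BR [ 0.457 -0.335] (np.float64(0.021), np.float64(0.112))
ang TL [ 0.512 -0.279] (np.float64(0.081), np.float64(0.163))
ang R [ 0.51  -0.322] (np.float64(0.075), np.float64(0.12))
lip [ 0.333 -0.387] (np.float64(-0.108), np.float64(0.071))
lip2 [ 0.55  -0.365] (np.float64(0.111), np.float64(0.074))
```

```bash
python3 -m handwheel '[[[0,0.01,0.08],0],[[0,0.02,0.16],0],[[0,0.03,0.21],0],[[0,0.04,0.228],0],[[0,0.05,0.228],0],[[0,0.07,0.228],0],[[0,0.09,0.228],0],[[0,0.12,0.228],0],[[0,0.15,0.228],0],[[0,0.18,0.228],0]]' && python3 -m handwheel '[[[0,0.03,0],0],[[0,0.06,0],0],[[0,0.09,0],0],[[0,0.12,0],0],[[0,0.15,0],0],[[0,0.165,0],0]]';  python3 - <<'E'
from h import *
f,st=grab("wrist","w26")
x,y=pan(.038,.10);x2,y2=pan(.038,.035)
go((x,y,0.0395,-1.48),(x2,y2,0.043,-1.48))
E
```

```text
t: 30.57
position: [0.4681, -0.2682, 0.0395]
ee_rot: [3.138, 0.136, 0.001]
wrist_force: [-0.4, 1.3, -2.0]
opening: 0.0387
t: 31.07
position: [0.4737, -0.334, 0.039]
ee_rot: [3.138, 0.136, 0.0]
wrist_force: [-0.4, 1.1, -0.5]
opening: 0.0384
at [ 0.4736 -0.3344  0.0389] yaz -1.484 j6 0.74 open 0.0388 t 31.1 F [-1.1 -0.9 -3. ]
[[0.0007,0.0266,-0.0014],-0.0007] rows>=0.3 j6 end 0.85
[[0.0014,0.1892,-0.0101],-0.0007] rows>=1.6 j6 end 0.77
```

View pics/w26.png

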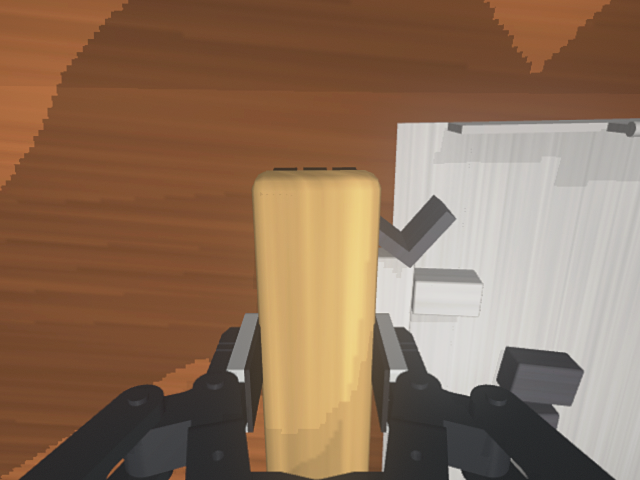

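```bash
python3 -m handwheel '[[[0,0.02,-0.005],0],[[0,0.04,-0.01],0],[[0,0.065,-0.01],0],[[0,0.09,-0.01],0],[[0,0.115,-0.01],0],[[0,0.14,-0.01],0],[[0,0.165,-0.01],0],[[0,0.19,-0.01],0],[[0,0.21,-0.01],0],[[0,0.21,-0.01],0]]';  python3 - <<'E'
from h import *
f,st=grab("wrist","w27")
go((0.64,-0.315,0.15,0.143))
E
```

```text
t: 31.95
position: [0.4809, -0.4177, 0.0429]
ee_rot: [3.138, 0.136, 0.0]
wrist_force: [0.4, -0.2, -1.6]
opening: 0.0388
at [ 0.4808 -0.4168  0.0428] yaz -1.484 j6 0.65 open 0.0384 t 32.0 F [ 1.1  0.6 -1.4]
[[0.4184,-0.2193,-0.2680],0.2410] rows>=12.1 j6 end 2.54
```

View pics/w27.png

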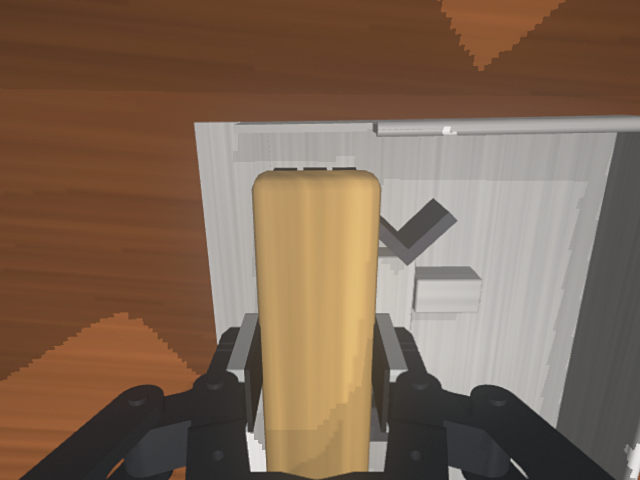

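```bash
python3 -m handwheel '[[[0,-0.02,-0.04],0],[[0,-0.02,-0.13],0],[[0,-0.02,-0.22],0],[[0.05,-0.06,-0.268],-0.02],[[0.15,-0.1,-0.268],-0.04],[[0.25,-0.15,-0.268],-0.06],[[0.35,-0.2,-0.268],-0.08],[[0.418,-0.22,-0.268],-0.1],[[0.418,-0.22,-0.268],-0.12],[[0.418,-0.22,-0.268],-0.14]]';  python3 - <<'E'
from h import *
go((0.64,-0.315,0.15,0.143))
f,st=grab("top","t6")
cv2.imwrite("pics/t6c.png",cv2.resize(f["image"][160:320,340:560],None,fx=3.6,fy=3.6)[:,:,::-1])
E
```

```text
t: 32.83
position: [0.6414, -0.3117, 0.1495]
ee_rot: [-2.778, -1.466, 0.0]
wrist_force: [-1.1, 0.5, -1.9]
opening: 0.0387
at [ 0.6414 -0.3117  0.1495] yaz -0.599 j6 0.04 open 0.0387 t 32.8 F [-1.1  0.5 -1.9]
[[-0.0087,0.0018,-0.0014],-0.1181] rows>=5.9 j6 end -0.60
```

View pics/t6c.png

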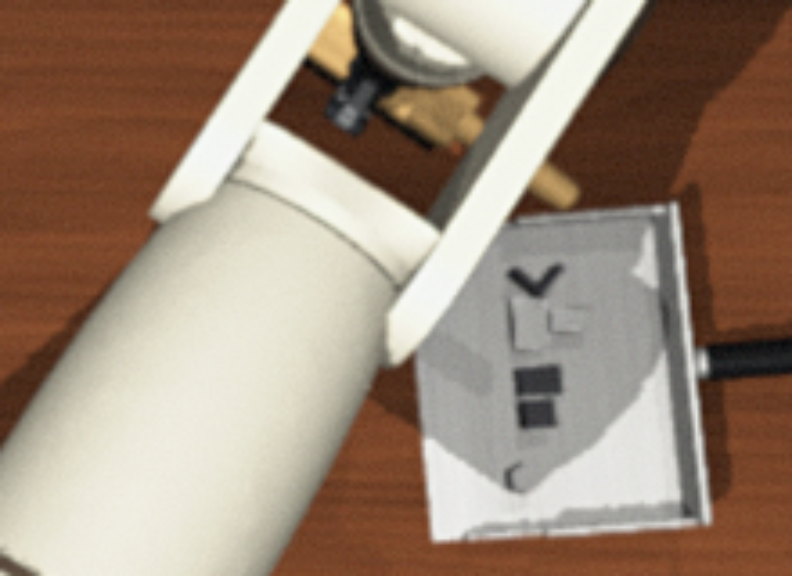

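```bash
python3 -m handwheel '[[[-0.009,0.002,0],-0.118],[[-0.009,0.002,0],-0.118],[[-0.009,0.002,0],-0.118],[[-0.009,0.002,0],-0.118],[[-0.009,0.002,0],-0.118],[[-0.009,0.002,0],-0.118],[[-0.009,0.002,0],-0.118],[[-0.009,0.002,0],-0.118]]'
python3 - <<'E'
from h import *
f,st=grab("top")
for px in [(536,280),(527,323),(566,322),(538,380),(537,413),(516,475)]:
    p=p2w(f,(340+px[0]/3.6,160+px[1]/3.6),0.018)[0]; d=p-np.array([.446,-.448]); print((d@np.array([.996,.09])).round(3),(d@np.array([-.09,.996])).round(3))
go((0.641,-0.314,0.0365,0.143))
E
```

```text
t: 33.55
position: [0.6382, -0.3171, 0.1504]
ee_rot: [2.076, 2.358, 0.0]
wrist_force: [-0.2, -0.5, -1.5]
opening: 0.0385
0.068 -0.009
0.038 -0.0
0.037 -0.027
-0.002 -0.004
-0.025 -0.001
-0.067 0.017
at [ 0.6383 -0.3172  0.1503] yaz 0.127 j6 -0.70 open 0.0387 t 33.6 F [ 0.   0.3 -1.6]
[[0.0070,0.0077,0.2846],-0.0026] rows>=2.7 j6 end -0.60
```

All six offcuts are well past the ramp (y from -27 to +17 mm, limit 50). I'll set the brush down where it stood.

```bash
python3 -m handwheel '[[[0.007,0.007,0.08],-0.0025],[[0.007,0.007,0.16],-0.0025],[[0.007,0.007,0.23],-0.0025],[[0.007,0.007,0.265],-0.0025],[[0.007,0.007,0.278],-0.0025],[[0.007,0.007,0.281],-0.0025],[[0.007,0.007,0.281],-0.0025]]'
python3 - <<'E'
from h import *
go((0.641,-0.314,0.0365,0.143))
E
```

```text
t: 34.18
position: [0.6414, -0.3144, 0.0392]
ee_rot: [2.051, 2.378, 0.0]
wrist_force: [0.5, -0.0, -1.5]
opening: 0.0382
at [ 0.6414 -0.3144  0.0392] yaz 0.147 j6 -0.71 open 0.0382 t 34.2 F [ 0.5 -0.  -1.5]
[[0.0011,-0.0008,0.0068],0.0007] rows>=0.1 j6 end -0.60
```

```bash
python3 -m handwheel '[[[0,0,0.004],0],[[0,0,0.006],0],[[0,0,0.007],0],[[0,0,0.007],0]]' && python3 -m handwheel '[[[0,0,0],0],[[0,0,0],0],[[0,0,0],0],[[0,0,0],0],[[0,0,-0.05],0],[[0,0,-0.14],0],[[0,0,-0.24],0],[[0,0,-0.34],0],[[0,0,-0.4],0],[[0,0,-0.4],0]]' 0.8
python3 - <<'E'
from h import *
f,st=grab("wrist","w28")
go((0.45,0,0.25,None))
E
```

```text
t: 34.52
position: [0.6411, -0.3143, 0.036]
ee_rot: [2.05, 2.379, 0.0]
wrist_force: [-0.3, -0.3, 2.1]
opening: 0.0385
t: 35.35
position: [0.6422, -0.3149, 0.2022]
ee_rot: [2.045, 2.374, 0.002]
wrist_force: [1.3, 0.6, -0.3]
opening: 0.0681
at [ 0.6417 -0.3146  0.1987] yaz 0.149 j6 -0.71 open 0.0682 t 35.4 F [ 0.5 -0.1 -1.7]
[[0.8482,-0.3570,-0.1326],0.0000] rows>=8.9 j6 end -0.15
```

View pics/w28.png

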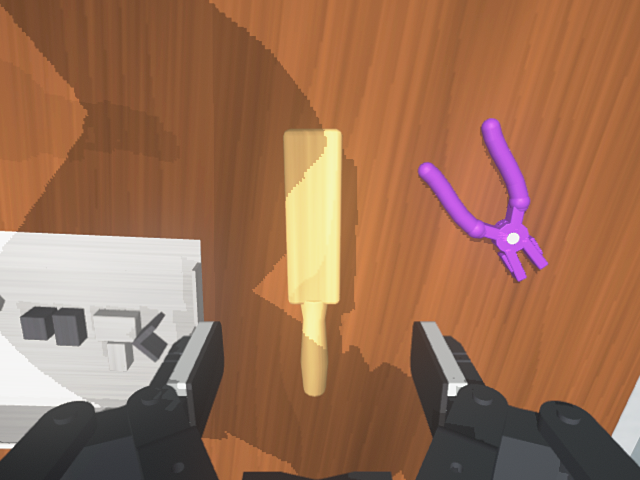

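The brush stands on its bristles where it started. I'll withdraw the arm and take a full last look from the top and side cameras.

```bash
python3 -m handwheel '[[[0.848,-0.357,-0.13],0],[[0.848,-0.357,-0.13],0],[[0.848,-0.357,-0.13],0],[[0.848,-0.357,-0.13],0],[[0.848,-0.357,-0.13],0],[[0.848,-0.357,-0.13],0],[[0.848,-0.357,-0.13],0],[[0.848,-0.357,-0.13],0],[[0.848,-0.357,-0.13],0],[[0.848,-0.357,-0.13],0]]'
python3 - <<'E'
from h import *
f,st=grab("top","t7")
im=f["image"]; a=cv2.resize(im[155:320,115:230],(400,574),interpolation=cv2.INTER_CUBIC); b=cv2.resize(im[165:325,400:560],(400,574),interpolation=cv2.INTER_CUBIC)
cv2.imwrite("pics/t7c.png",np.hstack([a,b])[:,:,::-1])
P=p2w(f,[(412.2,181.8),(463.5,175),(464.9,190.7),(414,196.9)],.052)
d=nets.trace(f,"brush_block")[0]; print(d["p"],d["bbox"])
f,st=grab("side","s7")
E
```

```text
t: 36.23
position: [0.4467, 0.0044, 0.2479]
ee_rot: [-2.047, -2.383, -0.002]
wrist_force: [0.2, -1.4, 1.1]
opening: 0.0684
0.82 [412.2, 174.7, 494.8, 199.8]
```

View pics/t7.png

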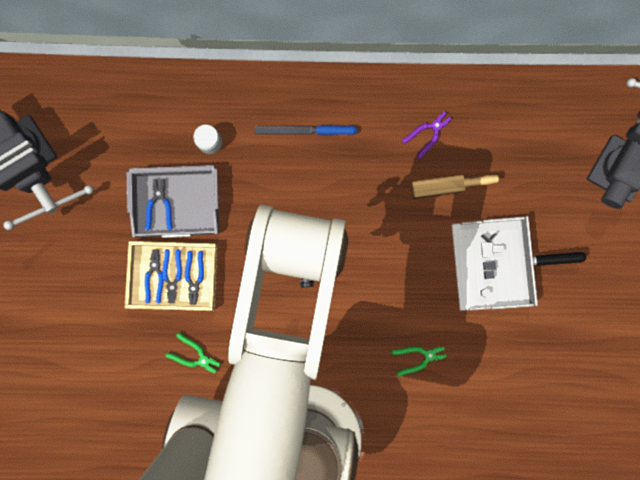

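View pics/t7c.png

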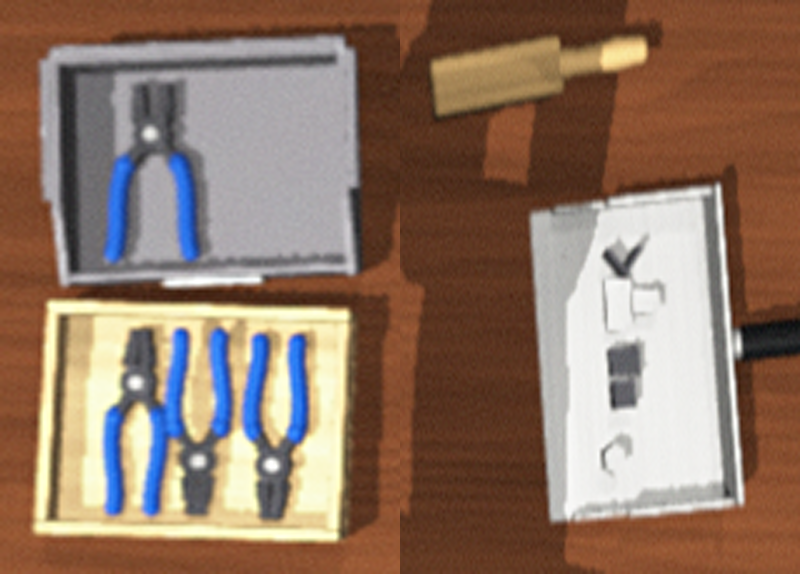

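View pics/s7.png

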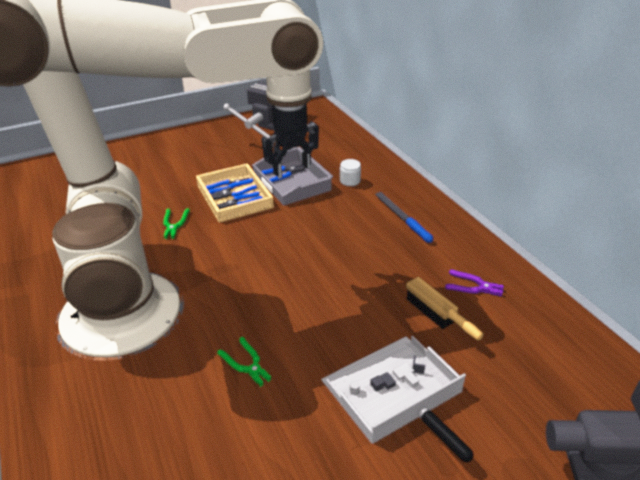

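Run:
```python
from h import *
f,_=grab("top")
H=sorted([h[0] for h in handles(f,amin=30) if h[0][1]>0.2],key=lambda p:(p[0]>0.5,p[1]))
for a,b in zip(H[::2],H[1::2]): print(((a+b)/2).round(3),"sep %.4f"%np.hypot(*(a-b)))
```

```text
[0.426 0.295] sep 0.0309
[0.414 0.355] sep 0.0479
[0.465 0.389] sep 0.1929
```

Run:
```python
from h import *
f,_=grab("top")
# blue crossings along scan rows through the handle part of each tray pliers, x=0.43 (pliers 2,3) and x=0.36 (pliers 1)
m=blue(f["image"])
for x in (0.455,0.44,0.425,0.375,0.36,0.345):
    ys=np.arange(0.25,0.44,0.0005); p=w2p(f,np.c_[np.full_like(ys,x),ys,np.full_like(ys,0.02)])
    v=cv2.remap(m,p[:,0].astype(np.float32)[None],p[:,1].astype(np.float32)[None],cv2.INTER_LINEAR)[0]>128
    e=np.flatnonzero(np.diff(v.astype(int))); c=[(ys[e[i]]+ys[e[i+1]])/2 for i in range(0,len(e)-1,2)]; print(x,np.round(c,3))
```

```text
0.455 [0.279 0.306 0.336 0.364]
0.44 [0.279 0.307 0.335 0.364]
0.425 [0.277 0.31  0.332 0.368]
0.375 [0.376 0.41 ]
0.36 [0.38  0.407]
0.345 [0.38  0.406]
```

The handle ends are 26–28 mm apart on all three tray pliers, so all are shut. I'm handing in.

Run:
```python
from station import workorder, sensors
print(workorder.sign_off(), sensors.sense()["t"])
```

```text
the job is handed in; nothing more can be done
the job is handed in; nothing more can be done
```

The bench is cleared and the job is handed in, at about 36 s of the 208 s allowed. My last checks found nothing wrong. The sign-off reports no verdict.

- **Pliers:** I found four pairs, and no other blue ones once the arm uncovered the bench. Three were free and lie shut in the plywood tray, with their handle ends 26–28 mm apart. One was seized (the fingers stopped at 54 mm) and lies flat in the grey bin.
- **Regrasp:** the first squeeze on the fourth pair caught only one handle. That shut the joint, so I set it down and picked it up again across both handles.
- **Offcuts:** all six are in the dustpan, swept in two strokes. Their centres are between -27 and +17 mm in the pan's y, against the 50 mm limit. The fingers were kept above the height of the offcuts while sweeping.
- **Brush:** it stands on its bristles at its starting place; the network's outline of it is within 2 pixels of the first one.
- **File and tin:** neither has moved visibly in the last top picture.

One check disagreed: an automatic separation reading for the two left-hand tray pliers (48 and 193 mm) came out wrong because their handles ran together in the picture. I measured again along lines across the handles, which gave the 26–28 mm above.

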